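# Load a test cassette and swing the carrier home under the reading head

### The job

The test cassette waiting in the blue tray is due to be read. Lay it face up, flat and fully down between the black lips of the nest on the reader's swing carrier, then push the carrier's free end round by its red finger tab until the carrier stands fully home against its stop under the reading head, with the cassette still lying flat in the nest. Do not knock over or shift the timer, the brown bottles and the orange-lidded cup that stand nearby.

Things in the scene. Friction and masses are not known exactly. Their poses are not given: they have to be found in the camera images.
- reader: bench cassette reader, fixed, its front turned to the robot's left: grey base 250 x 270 mm (top 20 mm up), white housing with overhanging head. Origin on the worktop near the base's middle; x to the reader's back, y to its left, z up. In this frame the head spans x -50 to +128, y -65 to +125, z 60 to 230 mm, with a flat front face; base front edge at x -120 mm
- carrier (a joint): swing carrier, flat aluminium bar 185 mm long turning level about an upright pin at the reader's right. 0: home against its stop, pointing to the reader's +y under the head; grows counter-clockwise from above as the free end swings out (1.57: straight out at the front). Starts at 1.2 to 1.55, limit 1.6. Stiff (0.06 N m, 0.4 N at the tab), stays where left
- pin (a point): point on the pin's axis at the carrier's fixed end, 44 mm above the worktop; axes are the carrier's: y along the carrier from pin to free end, z up, x towards the side that leads when it is pushed home (at home they equal the reader's axes)
- nest (a point): centre of the nest's floor, 115 mm from the pin along the carrier, 30.5 mm above the worktop; axes as the pin's. Black lips 4.5 mm high at corners and ends leave 77 (y) x 29 mm (x) for the cassette, laid lengthwise along y, either end first. Between the corner lips the bar is only 18 mm wide over 45 mm, so fingers can pass both long sides
- tab (a point): middle of the outer face (to be pushed, faces the carrier's -x) of the red upright tab: 32 long (y), 26 high, 4 mm thick, 162 mm along the carrier from the pin and 44 mm to its -x side, top 48.5 mm above the worktop; axes as the pin's. At home it is 14 mm in front of the head's front face: an upright tool would hit the head, so lean it about 35 degrees, its body away from the head
- tray: blue open tray, fixed, 170 (x) x 200 (y) x 38 mm high, walls 4 mm, floor 4 mm thick. Origin at the centre of its underside
- cassette: white test cassette 70 mm long (its y) x 22 mm wide (its x) x 6 mm thick, 15 g, lying face up on the tray's floor. Origin at the centre of its underside, z up out of its face
- timer: white kitchen-style timer 28 x 66 x 63 mm, standing; leave it alone. Origin at the centre of its underside
- amber_bottle: the nearer of two brown reagent bottles with white caps, 46 mm across, 85 mm high; leave it alone. Origin at the centre of its underside
- orange_cup: white sample cup with orange lid, 52 mm across, 68 mm high; leave it alone. Origin at the centre of its underside
Mind the look-alikes: they are no part of the job. Leave any purple look-alike of the cassette alone.

How it is judged:
By the outcome, as a careful person would: the job done as asked, in the order asked, and still so for the second after the job is handed in, with the robot touching nothing.
It also fails if it takes over 64 s, if anything falls off the work surface, if the arm or the gripper's body presses on something with over 40 N, if the wrist force passes 120 N, or if a joint passes its speed limit or range.

### The arm

A 7-joint arm with a two-finger parallel gripper is mounted at the origin on a cart in front of the work surface, level with it; the furniture and walls round the work are solid. World frame = base frame: x ahead of the robot, y to its left, z up, the work surface at z = 0. Lengths are in m, angles in rad, forces in N, time in s.
With the tool pointing down it reaches from about 0.4 to 0.85 m from the base axis. Payload 10.4 kg.
Tool frame: the origin (TCP) lies at the very end of the fingers, on their centre line; the grasp point (between the pads) lies 19 mm behind it; z points along the fingers, y is the line along which they close (so a half turn about z gives the same grasp; the last joint's range is limited). The gripper opens to 85 mm and grips with 20 to 120 N. Pads are 22 mm wide; open, the fingers measure 114 mm over their backs; the gripper's body (76 mm by 85 mm) begins 54 mm behind the grasp point. The pads swing forward as they close: fully open they stand 13 mm farther back than shut.
Start: joints at [-1.153, 0.332, -0.065, 1.46, 0.022, 1.35, -0.088], TCP at [0.267, 0.565, 0.198] pointing down, gripper open.
Joint ranges: [-2.6, 2.6], [-0.5, 2.12], [-1.47, 1.34], [0.16, 2.42], [-1.27, 4.41], [0.06, 2.06], [-2.6, 2.6]. Speed limits (rad/s): [2.22, 2.22, 2.79, 2.79, 3.14, 3.14, 3.14].

### API

Orientations are given as a unit quaternion [x, y, z, w].
In Python, from workcell import manip, optics gives the robot as it stands.
- The arm moves only by the tool jog_arm, never from a script. Its arguments are lists of equal length, an entry for each row: "dr": the turn, a rotation vector about the tool's x, y, z normalised to -1 to 1, where 1 is 4 degrees, a list of three; "translation": the shift along the tool's x, y, z normalised to -1 to 1, where 1 is 0.025 m, a list of three; "jaw": the opening, from 0 (shut) to 1 (fully open). A call has 1 to 10 rows; each row shifts and turns the commanded pose from where the row before left it, along the tool's axes as they then stand; what a row does not reach is not made up. A row lasts 1/10 s, in which the tool goes at most 50 mm and 8.59 degrees, less where a joint would pass 70% of its speed; a pose out of reach is approached as far as the arm can. A call with a number of a shift or a turn outside -1 to 1 is refused whole. A call with a gripper value outside its range is refused whole. The fingers move at their own pace and stop on an object; "squeeze" is the grip in N (left out, the last holds). Time passes only in rows, so rows that do not move let the fingers close. It gives the time, the measured TCP pose, the force, the opening and the grip force at its end, in the units of the state.
- manip.get_obs(): the state, without advancing time (a new reading comes with each control period).
- optics.camera(name): name is "scene" or "top" or "wrist"; returns a dict with "color" (384x512x3 uint8, red, green, blue), "mtx" (3x3 intrinsics, pixels), "R" (3x3) and "t" (3): a world point X has camera coordinates R X + t. Camera axes: x right, y down, z forward; pixel columns grow to the right and rows downward; lengths in m; the calibration is good to about 2 mm. A picture is of the moment at which its call begins. There is no depth.
- manip.hand_in(): hands the job in; it is judged then, once.
The state is a dict: "clock": time; "joint_pos": joint angles; "joint_velocities": joint speeds; "tau": joint torques, N m; "position": TCP position; "ee_rot": TCP orientation; "ft_force": force on the tool from outside, world axes, zero at the start; "torque": the same for the moment, N m; "grip_width": opening from 0.0 (shut) to 1.0 (fully open); "grasp_force": force on a finger pad.
Only numpy, scipy, OpenCV 4.12 (cv2) and the standard library are available. Lean on these libraries where they do the work, as an engineer would, in place of code of your own. Each camera call takes 0.05 s, during which the arm holds its last target. There are 200 camera calls.

## Working session

There is one attempt and no reset: what is moved stays moved. The work goes in short steps, Python scripts to look and compute and a tool call to move; the robot and the scene stay as the last step left them, time stands still between calls to the robot, and variables do not carry over. Pictures are saved under pics/ and viewed, at most 10 in all, crops included, and the job is handed in when it is done.

Besides the shell and the picture viewer there is one more tool, called after ">>>" as name(argument=value, ...), one argument or row to a line, values as JSON. jog_arm: Moves the arm, as the interface text tells. Scaled input: -1 to 1 covers 0.025 m each way for a shift and 4 degrees each way for a turn. Its arguments: {"type":"object","properties":{"dr":{"type":"array","items":{"type":"array","items":{"type":"number"}}},"translation":{"type":"array","items":{"type":"array","items":{"type":"number"}}},"jaw":{"type":"array","items":{"type":"number"}},"squeeze":{"type":"number"}},"required":["dr","translation","jaw"]}

```bash
mkdir -p pics; cat > h.py <<'E'
import numpy as np, cv2
from workcell import manip, optics
from scipy.spatial.transform import Rotation as Ro
def cast(c,u,v,z):
    d=c['R'].T@np.linalg.inv(c['mtx'])@np.array([u,v,1.]); o=-c['R'].T@c['t']
    return o+d*(z-o[2])/d[2]
def proj(c,X):
    p=c['mtx']@(c['R']@np.array(X)+c['t']); return p[:2]/p[2]
def save(n,f):
    c=optics.camera(n); cv2.imwrite('pics/'+f,c['color'][:,:,::-1]); np.savez('pics/'+f+'.npz',**c); return c
E
python3 - <<'E'
from h import *
for n in ['scene','top']:
    c=save(n,n+'0.png'); print(n,(-c['R'].T@c['t']).round(3))
s=manip.get_obs(); print(s)
a=[cv2.imread(f'pics/{n}0.png') for n in('scene','top')]
E
```

```text
scene [ 0.087 -0.51   0.539]
top [0.367 0.155 0.892]
{'clock': 0.1, 'joint_pos': array([-1.15262511,  0.33280853, -0.06471787,  1.46085821,  0.02162136,
        1.34990464, -0.08847443]), 'joint_velocities': array([-0.00091296, -0.00114452,  0.00083105, -0.0003521 ,  0.00010861,
        0.0002214 ,  0.00074485]), 'tau': array([ 1.44906298e-03, -6.26749349e+01,  4.92742471e-02, -3.92430961e+01,
        1.63552060e-02,  6.97727999e-03,  4.85003875e-05]), 'position': array([0.26648749, 0.56491855, 0.19689525]), 'ee_rot': array([ 2.18573484e-01,  9.75820281e-01, -6.32655824e-04, -1.04204339e-04]), 'ft_force': array([-0.4104275 ,  0.3738308 ,  0.43028578]), 'torque': array([0.01079627, 0.07274989, 0.02201185]), 'grasp_force': 0.0, 'grip_width': 0.9979162802060642}
```

View pics/top0.png

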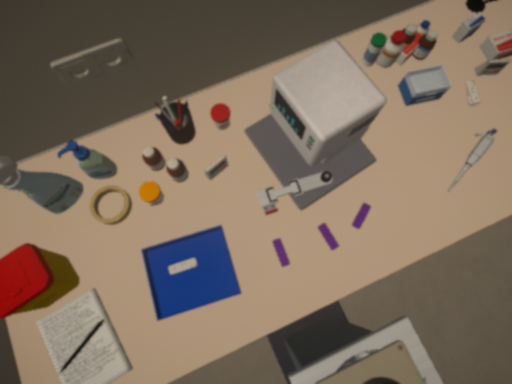

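View pics/scene0.png

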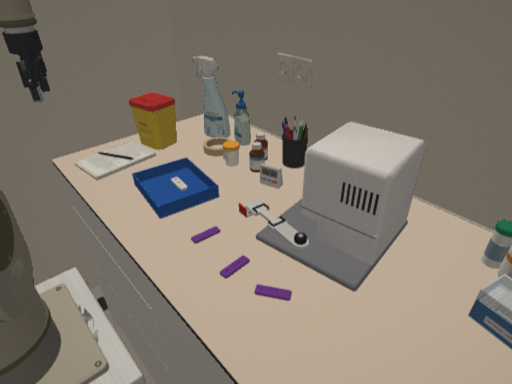

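The top view shows the cassette in the tray at (183,266), carrier from its pin (326,178) to the red tab (~268,203), the timer at (216,166), bottles at (152,156) and (176,167), and the orange cup at (150,192). The scene view agrees. Next I measure them.

```bash
python3 - <<'E'
from h import *
c=dict(np.load('pics/top0.png.npz')); im=c['color']; hsv=cv2.cvtColor(im,cv2.COLOR_RGB2HSV)
def blobs(m,z,name,roi,minA=8):
    k=np.zeros_like(m);x0,y0,x1,y1=roi;k[y0:y1,x0:x1]=m[y0:y1,x0:x1]
    for q in cv2.findContours(k,cv2.RETR_EXTERNAL,cv2.CHAIN_APPROX_NONE)[0]:
        if cv2.contourArea(q)<minA: continue
        P=np.array([cast(c,*p[0],z)[:2] for p in q],np.float32)
        r=cv2.minAreaRect(P); b=cv2.boxPoints(r)
        M=cv2.moments(q); cc=cast(c,M['m10']/M['m00'],M['m01']/M['m00'],z)[:2]
        e=max([b[1]-b[0],b[2]-b[1]],key=np.linalg.norm)
        print(name,np.round(cc,4),'rect',np.round(r[0],4),np.round(r[1],4),'long ang',round(np.degrees(np.arctan2(e[1],e[0]))%180,1))
R=lambda lo,hi:cv2.inRange(hsv,lo,hi)
blobs(R((0,0,150),(179,90,255)),.010,'cassette',(150,240,225,290))
blobs(R((100,120,50),(130,255,255)),.038,'tray',(130,220,250,325),500)
red=R((0,150,90),(8,255,255))|R((172,150,90),(179,255,255))
blobs(red,.0485,'tab',(250,180,290,220))
blobs(R((0,0,0),(179,255,60)),.05,'pin',(315,165,340,190))
blobs(R((8,150,150),(22,255,255)),.068,'cup',(130,175,170,210))
blobs(R((0,0,150),(179,60,255)),.063,'timer',(195,145,235,180))
blobs(R((0,0,150),(179,60,255)),.085,'bottle',(135,140,190,180))
blobs(R((125,80,40),(160,255,255)),.006,'purple',(260,195,380,270))
crop=im[150:225,245:345]; cv2.imwrite('pics/c1.png',np.hstack([cv2.resize(crop,None,fx=6,fy=6,interpolation=2)[:,:,::-1]]))
for p in [(0,0),(.1,0),(0,.1)]: print(proj(c,[.5+p[0],.1+p[1],0]))
# red base edges
E
```

```text
cassette [0.4832 0.2897] rect [0.4829 0.2889] [0.0655 0.0178] long ang 84.1
cassette [0.5659 0.3292] rect [0.5605 0.3226] [0.0424 0.0124] long ang 65.7
tray [0.4565 0.2733] rect [0.46   0.2719] [0.1944 0.1629] long ang 82.9
pin [ 0.5348 -0.1263] rect [ 0.5349 -0.1267] [0.0202 0.0219] long ang 152.6
cup [0.6749 0.2897] rect [0.6749 0.2901] [0.0493 0.0486] long ang 21.6
timer [0.6778 0.1157] rect [0.678  0.1154] [0.0065 0.0575] long ang 106.8
bottle [0.7116 0.2117] rect [0.7119 0.2125] [0.0221 0.0206] long ang 65.8
bottle [0.7657 0.2552] rect [0.7653 0.2551] [0.0227 0.0216] long ang 5.1
purple [0.4133 0.0541] rect [0.4139 0.0542] [0.0186 0.0661] long ang 176.5
purple [ 0.4002 -0.0721] rect [ 0.4006 -0.0721] [0.0661 0.0194] long ang 4.7
purple [ 0.4124 -0.1746] rect [ 0.4126 -0.1748] [0.019  0.0668] long ang 125.6
[249.6713396  228.57687518]
[234.04634804 194.07792951]
[213.49556388 244.80863305]
```

View pics/c1.png

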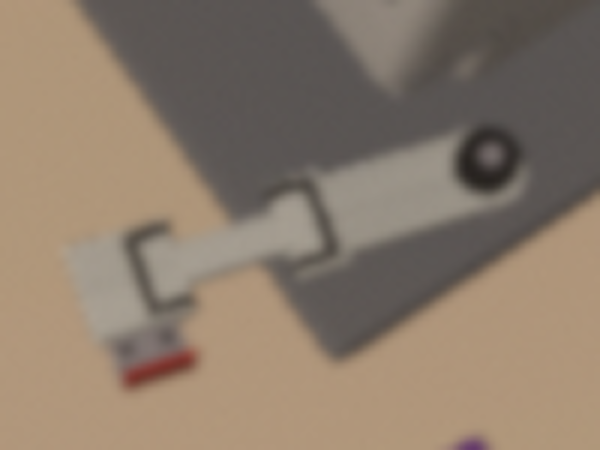

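The crop shows the pin's dark cap at about (326.5,176), the nest's end lips at about (269,195) and (298.5,186.5) with their midpoint near (284,191), and the tab's red strip at about (271,211.5). I'll work out the carrier angle, reader yaw and first move from these.

```bash
python3 - <<'E'
from h import *
c=dict(np.load('pics/top0.png.npz')); im=c['color']; hsv=cv2.cvtColor(im,cv2.COLOR_RGB2HSV)
f=lambda u,v,z:cast(c,245+(u+.5)/6-.5,150+(v+.5)/6-.5,z)[:2]
pin=f(489,157,.052); L=f(143,272,.035); Rr=f(322,220,.035); n=(L+Rr)/2; t=f(160,368,.0485)
print('pin',pin,'lips',L,Rr,'nest',n,'tab',t)
for a,b in((pin,n),(Rr,L),(pin,L)): d=b-a; print(np.linalg.norm(d),np.degrees(np.arctan2(d[1],d[0])))
# base edges of the crop: front edge from (80,0) to (335,358); side (335,358)-(600,195), z=.02
a,b,d=f(80,0,.02),f(335,358,.02),f(600,195,.02)
for v in(b-a,d-b): print('base edge',np.degrees(np.arctan2(v[1],v[0])))
print('corner',b)
s=manip.get_obs(); R=Ro.from_quat(s['ee_rot']).as_matrix(); p=s['position']
print(R.round(3)); tgt=np.array([.4832,.2897,.15]); print('tool shift in 25mm', (R.T@(tgt-p)/.025).round(2))
E
```

```text
pin [ 0.53500107 -0.1264809 ] lips [0.55321546 0.02408804] [ 0.54265168 -0.05464396] nest [ 0.54793357 -0.01527796] tab [0.51070292 0.03697061]
0.11195241317509151 83.36650753096937
0.07943753588110027 82.35803858328202
0.15166663990916568 83.10242033413562
base edge -170.8585865216177
base edge -82.77409789894789
corner [ 0.48899092 -0.03636343]
[[-0.904  0.427 -0.   ]
 [ 0.427  0.904 -0.001]
 [-0.    -0.001 -1.   ]]
tool shift in 25mm [-12.54  -6.26   1.88]
```

>>> jog_arm(
  dr=[
    [0,0,0],
    [0,0,0],
    [0,0,0],
    [0,0,0],
    [0,0,0],
    [0,0,0],
    [0,0,0],
    [0,0,0],
    [0,0,0],
    [0,0,0],
  ],
  translation=[
    [-0.9,-0.45,0],
    [-0.9,-0.45,0],
    [-0.9,-0.45,0],
    [-0.9,-0.45,0],
    [-0.9,-0.45,0],
    [-0.9,-0.45,0],
    [-0.9,-0.45,0],
    [-0.9,-0.45,0],
    [-0.9,-0.45,0],
    [-0.9,-0.45,0],
  ],
  jaw=[0.6,0.6,0.6,0.6,0.6,0.6,0.6,0.6,0.6,0.6],
  squeeze=25,
)

```text
clock: 1.1
position: [0.4225, 0.3665, 0.1973]
ee_rot: [0.219, 0.976, -0.0, -0.0]
ft_force: [-0.1, 0.4, 0.4]
grip_width: 0.601
grasp_force: 0.0
```

>>> jog_arm(
  dr=[
    [0,0,1],
    [0,0,1],
    [0,0,1],
    [0,0,1],
    [0,0,1],
    [0,0,1],
    [0,0,1],
    [0,0,1],
    [0,0,1],
    [0,0,1],
  ],
  translation=[
    [0,0,0],
    [0,0,0],
    [0,0,0],
    [0,0,0],
    [0,0,0],
    [0,0,0],
    [0,0,0],
    [0,0,0],
    [0,0,0],
    [0,0,0],
  ],
  jaw=[0.5,0.5,0.5,0.5,0.5,0.5,0.5,0.5,0.5,0.5],
)

```text
clock: 2.1
position: [0.422, 0.3674, 0.1972]
ee_rot: [0.54, 0.841, -0.0, -0.0]
ft_force: [-0.6, -0.0, 0.0]
grip_width: 0.499
grasp_force: 0.0
```

>>> jog_arm(
  dr=[
    [0,0,1],
    [0,0,1],
    [0,0,1],
    [0,0,1],
    [0,0,1],
    [0,0,1],
    [0,0,1],
    [0,0,0.6],
    [0,0,0],
    [0,0,0],
  ],
  translation=[
    [0,0,0],
    [0,0,0],
    [0,0,0],
    [0,0,0],
    [0,0,0],
    [0,0,0],
    [0,0,0],
    [0,0,0],
    [0,0,0],
    [0,0,0],
  ],
  jaw=[0.5,0.5,0.5,0.5,0.5,0.5,0.5,0.5,0.5,0.5],
)

```text
clock: 3.1
position: [0.422, 0.3674, 0.1974]
ee_rot: [0.741, 0.672, -0.0, 0.0]
ft_force: [0.4, 0.0, 0.5]
grip_width: 0.504
grasp_force: 0.0
```

```bash
cat >> h.py <<'E'
def rel(tgt,yaw=None):
    s=manip.get_obs(); R=Ro.from_quat(s['ee_rot']).as_matrix(); p=s['position']
    print('t',round(s['clock'],2),'p',p.round(4),'shift/25mm',(R.T@(np.array(tgt)-p)/.025).round(3),'y yaw',np.degrees(np.arctan2(R[1,1],R[0,1])).round(2),'z',R[:,2].round(3),'F',s['ft_force'].round(1),'grip',s['grip_width'],s['grasp_force'],'q',s['joint_pos'].round(2))
E
python3 - <<'E'
from h import *
rel([.4832,.2897,.15])
c=save('wrist','w1.png'); print(c['R'].round(3),c['t'])
E
```

```text
t 3.1 p [0.422  0.3674 0.1974] shift/25mm [-2.857  2.738  1.895] y yaw -5.58 z [-0. -0. -1.] F [0.4 0.  0.5] grip 0.5038688974981623 0.0 q [-0.95  0.18  0.18  1.65 -0.03  1.31 -0.87]
[[ 0.995 -0.097  0.   ]
 [-0.092 -0.947  0.308]
 [-0.029 -0.307 -0.951]] [-0.38445703  0.34660522  0.50474748]
```

View pics/w1.png

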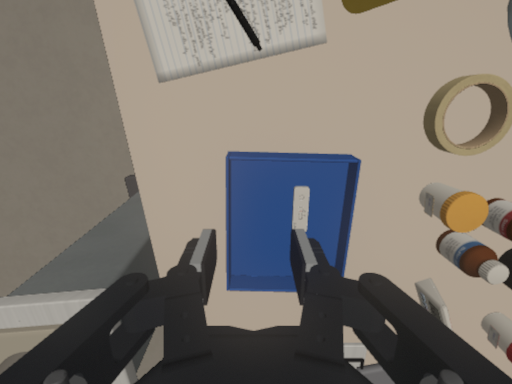

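The wrist picture shows the cassette at (301,212), with one finger hiding its near end, and the tray around it. I'll move over it and lower partway.

>>> jog_arm(
  dr=[
    [0,0,0],
    [0,0,0],
    [0,0,0],
    [0,0,0],
    [0,0,0],
    [0,0,0],
    [0,0,0],
    [0,0,0],
  ],
  translation=[
    [-0.7,0.7,0],
    [-0.7,0.7,0],
    [-0.7,0.7,0],
    [-0.757,0.638,0],
    [0,0,0.9],
    [0,0,0.9],
    [0,0,0.9],
    [0,0,0],
  ],
  jaw=[0.5,0.5,0.5,0.5,0.5,0.5,0.5,0.5],
)

```text
clock: 3.95
position: [0.4816, 0.2886, 0.1272]
ee_rot: [0.741, 0.672, -0.003, -0.0]
ft_force: [0.4, 0.5, 0.4]
grip_width: 0.5
grasp_force: 0.0
```

```bash
python3 - <<'E'
from h import *
rel([.4832,.2897,.0055])
c=save('wrist','w2.png'); s=manip.get_obs(); print(proj(c,s['position']),proj(c,[.4832,.2897,.01]))
im=c['color']; m=cv2.inRange(cv2.cvtColor(im,cv2.COLOR_RGB2HSV),(0,0,150),(179,70,255))
u0,v0=proj(c,[.4832,.2897,.01]).astype(int)
k=np.zeros_like(m); k[max(v0-90,0):v0+90,u0-60:u0+60]=m[max(v0-90,0):v0+90,u0-60:u0+60]
for q in cv2.findContours(k,cv2.RETR_EXTERNAL,cv2.CHAIN_APPROX_NONE)[0]:
    if cv2.contourArea(q)<200: continue
    P=np.array([cast(c,*p[0],.01)[:2] for p in q],np.float32); r=cv2.minAreaRect(P); print(r,cv2.boundingRect(q)); print(cv2.boxPoints(r))
E
```

```text
t 3.95 p [0.4816 0.2886 0.1272] shift/25mm [0.067 0.079 4.868] y yaw -5.61 z [-0.004 -0.003 -1.   ] F [0.4 0.5 0.4] grip 0.49976909119733526 0.0 q [-0.83  0.25  0.24  1.73 -0.06  1.18 -0.67]
[254.44045679 217.83003638] [254.80755164 172.73972272]
((0.48280665278434753, 0.2898988127708435), (0.06981503963470459, 0.020900506526231766), 83.90559387207031) (245, 141, 20, 62)
[[0.4687094  0.25629807]
 [0.48949182 0.2540791 ]
 [0.4969039  0.32349956]
 [0.4761215  0.32571852]]
((0.49024033546447754, 0.3766159117221832), (0.013275404460728168, 0.12070056051015854), 84.41497802734375) (194, 82, 120, 15)
[[0.42953056 0.37588316]
 [0.5496581  0.36413628]
 [0.5509501  0.37734866]
 [0.43082255 0.38909554]]
```

View pics/w2.png

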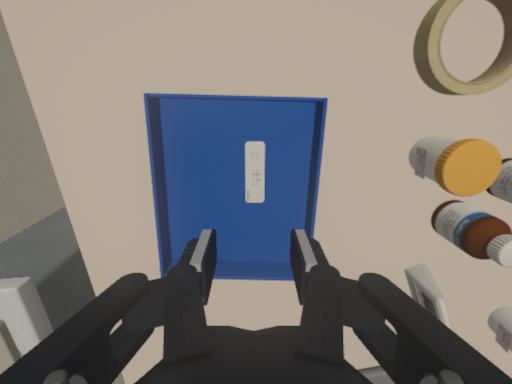

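The cassette is fully in view at (255,172), centred between the open fingers. I'll descend.

>>> jog_arm(
  dr=[
    [0,0,0],
    [0,0,0],
    [0,0,0],
    [0,0,0],
    [0,0,0],
    [0,0,0],
    [0,0,0],
  ],
  translation=[
    [0,0,0.8],
    [0,0,0.8],
    [0,0,0.8],
    [0,0,0.8],
    [0,0,0.6],
    [0,0,0],
    [0,0,0],
  ],
  jaw=[0.5,0.5,0.5,0.5,0.5,0.5,0.5],
)

```text
clock: 4.7
position: [0.4838, 0.2901, 0.0361]
ee_rot: [0.741, 0.671, 0.0, 0.0]
ft_force: [0.0, -0.2, 0.9]
grip_width: 0.497
grasp_force: 0.0
```

```bash
python3 - <<'E'
from h import *
rel([.4828,.2899,.0055])
E
```

```text
t 4.7 p [0.4838 0.2901 0.0361] shift/25mm [-0.012 -0.038  1.224] y yaw -5.65 z [ 0.001  0.001 -1.   ] F [ 0.  -0.2  0.9] grip 0.4967385201674287 0.0 q [-0.82  0.35  0.23  1.82 -0.09  0.99 -0.65]
```

>>> jog_arm(
  dr=[
    [0,0,0.1],
    [0,0,0],
    [0,0,0],
    [0,0,0],
    [0,0,0],
    [0,0,0],
    [0,0,0],
    [0,0,0],
    [0,0,0],
    [0,0,0],
  ],
  translation=[
    [0,-0.04,0.4],
    [0,0,0.4],
    [0,0,0.4],
    [0,0,0],
    [0,0,0],
    [0,0,0],
    [0,0,0],
    [0,0,0],
    [0,0,0],
    [0,0,0],
  ],
  jaw=[0.5,0.5,0.5,0.5,0.3,0.2,0.2,0.2,0.2,0.2],
  squeeze=25,
)

```text
clock: 5.7
position: [0.4823, 0.2899, 0.0052]
ee_rot: [0.743, 0.669, 0.0, -0.0]
ft_force: [-0.3, 0.7, 1.1]
grip_width: 0.199
grasp_force: 0.0
```

```bash
python3 - <<'E'
from h import *
rel([.4828,.2899,.0055])
E
```

```text
t 5.7 p [0.4823 0.2899 0.0052] shift/25mm [ 0.003  0.02  -0.01 ] y yaw -6.06 z [ 0.  0. -1.] F [-0.3  0.7  1.1] grip 0.1992197027547575 0.0 q [-0.81  0.39  0.22  1.84 -0.1   0.93 -0.65]
```

>>> jog_arm(
  dr=[
    [0,0,0],
    [0,0,0],
    [0,0,0],
    [0,0,0],
    [0,0,0],
  ],
  translation=[
    [0,0,0],
    [0,0,0],
    [0,0,0],
    [0,0,0],
    [0,0,0],
  ],
  jaw=[0.15,0.1,0.05,0,0],
)

```text
clock: 6.2
position: [0.4822, 0.2898, 0.0051]
ee_rot: [0.743, 0.669, 0.0, -0.0]
ft_force: [-0.2, 0.1, -0.6]
grip_width: 0.003
grasp_force: 0.0
```

```bash
python3 - <<'E'
from h import *
rel([.4828,.2899,.0055])
c=save('wrist','w3.png')
E
```

```text
t 6.2 p [0.4822 0.2898 0.0051] shift/25mm [ 0.007  0.022 -0.016] y yaw -6.06 z [-0.  0. -1.] F [-0.2  0.1 -0.6] grip 0.0028332570233082577 0.0 q [-0.81  0.39  0.22  1.84 -0.1   0.93 -0.65]
```

View pics/w3.png

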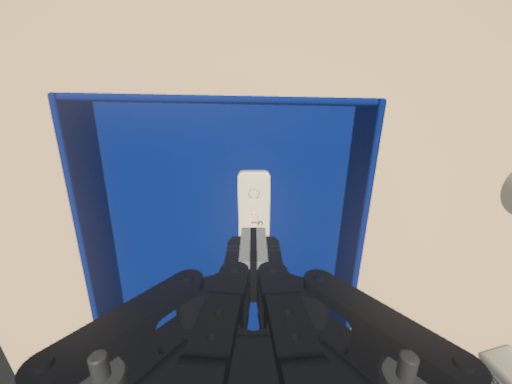

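The wrist picture shows the fingers shut, with tips at about (254,230), over a cassette still lying at (254,172–235). They closed on nothing, so I'll check where the tips really are.

```bash
python3 - <<'E'
from h import *
c=dict(np.load('pics/w3.png.npz')); print('cam',(-c['R'].T@c['t']).round(4))
for z in (0,.005,.010,.015,.02,.03): print(z,proj(c,[.4822,.2898,z]).round(1))
m=cv2.inRange(cv2.cvtColor(c['color'],cv2.COLOR_RGB2HSV),(0,0,150),(179,70,255))
k=np.zeros_like(m);k[160:232,225:285]=m[160:232,225:285]
P=np.argwhere(k); print(P.min(0),P.max(0))
for u,v in((254,P.min(0)[0]),(238,190),(270,190)): print(cast(c,u,v,.01))
im=c['color'][150:270,200:310]; cv2.imwrite('pics/c3.png',cv2.resize(im,None,fx=5,fy=5,interpolation=2)[:,:,::-1])
t=save('top','t3.png')
E
```

```text
cam [0.4902 0.3681 0.1813]
0 [253.2 214.7]
0.005 [253.2 217.5]
0.01 [253.2 220.5]
0.015 [253.2 223.6]
0.02 [253.2 227. ]
0.03 [253.2 234.2]
[170 237] [231 270]
[0.48644886 0.32512153 0.01      ]
[0.47454059 0.31272535 0.01      ]
[0.49553977 0.31050482 0.01      ]
```

View pics/c3.png

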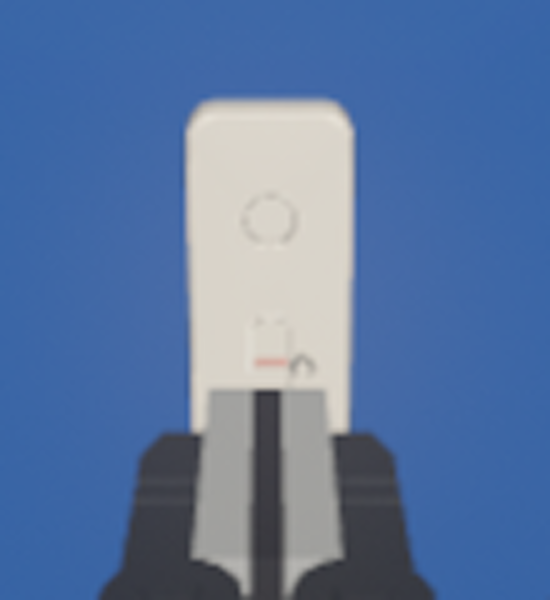

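```bash
python3 - <<'E'
from h import *
c=dict(np.load('pics/w3.png.npz'))
for dy in (0,.011):
  for z in (.005,.015,.02,.025,.03,.035): print(dy,z,proj(c,[.4822+dy*.1,.2898+dy,z]).round(1), proj(c,[.4822+dy*.1+.011,.2898+dy,z]).round(1))
E
```

```text
0 0.005 [253.2 217.5] [268.8 216. ]
0 0.015 [253.2 223.6] [269.6 222.1]
0 0.02 [253.2 227. ] [270.1 225.3]
0 0.025 [253.2 230.5] [270.5 228.8]
0 0.03 [253.2 234.2] [271.1 232.5]
0 0.035 [253.2 238.1] [271.6 236.3]
0.011 0.005 [253.1 202.8] [269.  201.2]
0.011 0.015 [253.1 208.3] [269.8 206.6]
0.011 0.02 [253.1 211.2] [270.3 209.5]
0.011 0.025 [253.1 214.4] [270.8 212.6]
0.011 0.03 [253.1 217.7] [271.3 215.9]
0.011 0.035 [253.1 221.2] [271.9 219.4]
```

>>> jog_arm(
  dr=[
    [0,0,0],
    [0,0,0],
    [0,0,0],
    [0,0,0],
    [0,0,0],
  ],
  translation=[
    [0,0,0.08],
    [0,0,0.08],
    [0,0,0.08],
    [0,0,0.08],
    [0,0,0],
  ],
  jaw=[0,0,0,0,0],
)

```text
clock: 6.8
position: [0.482, 0.2897, -0.0033]
ee_rot: [0.743, 0.669, -0.0, -0.0]
ft_force: [0.2, 0.7, 0.6]
grip_width: -0.002
grasp_force: 0.0
```

>>> jog_arm(
  dr=[
    [0,0,0],
    [0,0,0],
    [0,0,0],
    [0,0,0],
  ],
  translation=[
    [0,0,0.06],
    [0,0,0.06],
    [0,0,0.06],
    [0,0,0],
  ],
  jaw=[0,0,0,0],
)

```text
clock: 7.2
position: [0.4821, 0.2897, -0.0076]
ee_rot: [0.743, 0.669, -0.0, -0.0]
ft_force: [0.0, -0.5, -0.2]
grip_width: -0.003
grasp_force: 0.0
```

```bash
python3 - <<'E'
from h import *
rel([.4828,.2899,.0055])
c=save('wrist','w4.png')
m=c['color'][190:260,215:295]; g=cv2.cvtColor(m,cv2.COLOR_RGB2GRAY); print('col 247',c['color'][205:245,247].mean(1).round().astype(int)); print('col 260',c['color'][205:245,260].mean(1).round().astype(int))
E
```

```text
t 7.2 p [ 0.4821  0.2897 -0.0076] shift/25mm [ 0.009  0.027 -0.525] y yaw -6.06 z [-0. -0. -1.] F [ 0.  -0.5 -0.2] grip -0.0032597352474170093 0.0 q [-0.81  0.41  0.22  1.85 -0.11  0.9  -0.64]
col 247 [213 213 213 213 213 213 213 213 213 213 213 213 212 213 213 213 213 213
 212 213 213 212 198 163 164 164 164 164 164 163 164 164 163 164 163 163
 163 163 163 163]
col 260 [213 213 213 213 213 213 213 213 213 213 213 213 213 213 213 213 213 213
 212 213 212 213 198 163 164 164 164 164 164 164 164 164 164 164 164 164
 163 164 163 163]
```

>>> jog_arm(
  dr=[
    [0,0,0],
    [0,0,0],
    [0,0,0],
    [0,0,0],
  ],
  translation=[
    [0,0,0.04],
    [0,0,0.04],
    [0,0,0.04],
    [0,0,0],
  ],
  jaw=[0,0,0,0],
)

```text
clock: 7.65
position: [0.4822, 0.2898, -0.0106]
ee_rot: [0.743, 0.669, -0.0, -0.0]
ft_force: [0.5, -0.5, 0.6]
grip_width: 0.004
grasp_force: 0.0
```

>>> jog_arm(
  dr=[
    [0,0,0],
    [0,0,0],
    [0,0,0],
    [0,0,0],
  ],
  translation=[
    [0,0,0.04],
    [0,0,0.04],
    [0,0,0.04],
    [0,0,0],
  ],
  jaw=[0,0,0,0],
)

```text
clock: 8.05
position: [0.4821, 0.2898, -0.0135]
ee_rot: [0.743, 0.669, -0.0, -0.0]
ft_force: [0.6, 0.9, 0.3]
grip_width: 0.002
grasp_force: 0.0
```

>>> jog_arm(
  dr=[
    [0,0,0],
    [0,0,0],
    [0,0,0],
    [0,0,0],
  ],
  translation=[
    [0,0,0.04],
    [0,0,0.04],
    [0,0,0.04],
    [0,0,0],
  ],
  jaw=[0,0,0,0],
)

```text
clock: 8.45
position: [0.4821, 0.2898, -0.0165]
ee_rot: [0.743, 0.669, -0.0, -0.0]
ft_force: [-0.7, 0.3, 0.4]
grip_width: -0.001
grasp_force: 0.0
```

>>> jog_arm(
  dr=[
    [0,0,0],
    [0,0,0],
    [0,0,0],
    [0,0,0],
  ],
  translation=[
    [0,0,0.04],
    [0,0,0.04],
    [0,0,0.04],
    [0,0,0],
  ],
  jaw=[0,0,0,0],
)

```text
clock: 8.85
position: [0.4821, 0.2898, -0.0195]
ee_rot: [0.743, 0.669, -0.0, -0.0]
ft_force: [0.3, 0.7, -0.6]
grip_width: -0.002
grasp_force: 0.0
```

```bash
python3 - <<'E'
from h import *
rel([.4828,.2899,.0055])
c=save('wrist','w5.png'); w=cv2.resize(c['color'][90:290,120:390],None,fx=1.48,fy=1.48)
s=save('scene','s5.png'); u,v=proj(s,[.482,.29,.02]).astype(int); print(u,v, proj(s,[.482,.29,-.0076]))
a=cv2.resize(s['color'][v-60:v+30,u-50:u+50],None,fx=4,fy=4)
h=max(a.shape[0],w.shape[0]); f=lambda x:cv2.copyMakeBorder(x,0,h-x.shape[0],0,0,0)
cv2.imwrite('pics/c5.png',np.hstack([f(w),f(a)])[:,:,::-1]); print(a.shape,w.shape)
E
```

```text
t 8.85 p [ 0.4821  0.2898 -0.0195] shift/25mm [ 0.007  0.026 -1.002] y yaw -6.05 z [-0. -0. -1.] F [ 0.3  0.7 -0.6] grip -0.0017011788214216633 0.0 q [-0.81  0.42  0.22  1.85 -0.12  0.88 -0.64]
177 178 [179.00995867 186.7627704 ]
(360, 400, 3) (296, 400, 3)
```

View pics/c5.png

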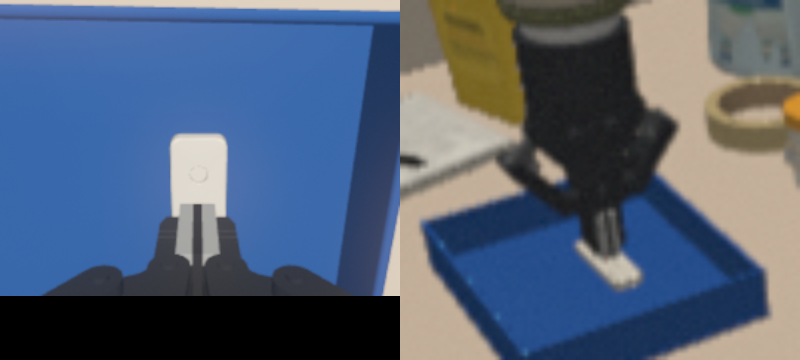

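The left panel (wrist) shows the closed fingertips still above the cassette. In the right panel (scene) the tip at about (607,250) is only a couple of mm over it. So the real fingertips are about 30 mm behind the reported TCP. I'll keep feeling for contact in small steps.

>>> jog_arm(
  dr=[
    [0,0,0],
    [0,0,0],
    [0,0,0],
  ],
  translation=[
    [0,0,0.04],
    [0,0,0.04],
    [0,0,0],
  ],
  jaw=[0,0,0],
)

```text
clock: 9.25
position: [0.4821, 0.2898, -0.0215]
ee_rot: [0.743, 0.669, -0.0, -0.0]
ft_force: [-0.3, 0.8, 0.3]
grip_width: -0.004
grasp_force: 0.0
```

>>> jog_arm(
  dr=[
    [0,0,0],
    [0,0,0],
    [0,0,0],
  ],
  translation=[
    [0,0,0.04],
    [0,0,0.04],
    [0,0,0],
  ],
  jaw=[0,0,0],
)

```text
clock: 9.55
position: [0.4823, 0.2899, -0.0233]
ee_rot: [0.743, 0.669, 0.0, -0.0]
ft_force: [-0.6, -0.9, 2.4]
grip_width: -0.004
grasp_force: 1.0
```

Contact: 2.4 N at z = -0.0233, so the tips are about 33 mm behind the reported TCP. I'll rise, open, lower to tip z ≈ 5.5 mm, and close.

>>> jog_arm(
  dr=[
    [0,0,0],
    [0,0,0],
    [0,0,0],
    [0,0,0],
    [0,0,0],
    [0,0,0],
    [0,0,0],
    [0,0,0],
    [0,0,0],
  ],
  translation=[
    [0,0,-0.3],
    [0,0,0],
    [0,0,0],
    [0,0,0],
    [0,0,0.2],
    [0,0,0.2],
    [0,0,0.07],
    [0,0,0],
    [0,0,0],
  ],
  jaw=[0,0.45,0.45,0.45,0.45,0.45,0.45,0.45,0.45],
)

```text
clock: 10.45
position: [0.4822, 0.2898, -0.0277]
ee_rot: [0.743, 0.669, -0.0, -0.0]
ft_force: [-0.7, -0.1, -0.3]
grip_width: 0.455
grasp_force: 0.0
```

>>> jog_arm(
  dr=[
    [0,0,0],
    [0,0,0],
    [0,0,0],
    [0,0,0],
    [0,0,0],
    [0,0,0],
  ],
  translation=[
    [0,0,0],
    [0,0,0],
    [0,0,0],
    [0,0,0],
    [0,0,0],
    [0,0,0],
  ],
  jaw=[0.3,0.25,0.2,0.15,0.15,0.15],
)

```text
clock: 11.05
position: [0.4824, 0.29, -0.0274]
ee_rot: [0.743, 0.669, 0.0, -0.0]
ft_force: [-1.1, -0.4, 3.9]
grip_width: 0.244
grasp_force: 24.8
```

Gripped (24.8 N). I'll lift, then travel to beside the nest for a close look.

>>> jog_arm(
  dr=[
    [0,0,0],
    [0,0,0],
    [0,0,0],
    [0,0,0],
    [0,0,0],
    [0,0,0],
    [0,0,0],
    [0,0,0],
    [0,0,0],
    [0,0,0.22],
  ],
  translation=[
    [0,0,-0.4],
    [0,0,-0.8],
    [0,0,-1],
    [0,0,-1],
    [0,0,-1],
    [-0.5,0,-0.6],
    [-0.8,0.1,0],
    [-1,0.1,0],
    [-1,0.1,0],
    [-1,0.1,0],
  ],
  jaw=[0.15,0.15,0.15,0.15,0.15,0.15,0.15,0.15,0.15,0.15],
)

```text
clock: 12.05
position: [0.4803, 0.1795, 0.0917]
ee_rot: [0.749, 0.663, -0.001, -0.0]
ft_force: [1.3, -0.4, -0.1]
grip_width: 0.245
grasp_force: 24.5
```

>>> jog_arm(
  dr=[
    [0,0,0],
    [0,0,0],
    [0,0,0],
    [0,0,0],
    [0,0,0],
    [0,0,0],
    [0,0,0],
    [0,0,0],
    [0,0,0],
    [0,0,0],
  ],
  translation=[
    [-1,0.1,0],
    [-1,0.1,0],
    [-1,0.1,0],
    [-1,0.1,0],
    [-1,0.1,0],
    [-1,0.1,0],
    [-0.9,0.1,0],
    [-0.6,0,0],
    [-0.3,0,0],
    [0,0,0],
  ],
  jaw=[0.15,0.15,0.15,0.15,0.15,0.15,0.15,0.15,0.15,0.15],
)

```text
clock: 13.05
position: [0.4741, -0.015, 0.0921]
ee_rot: [0.749, 0.662, -0.0, -0.0]
ft_force: [-0.1, 0.8, -0.3]
grip_width: 0.246
grasp_force: 24.5
```

>>> jog_arm(
  dr=[
    [0,0,0],
    [0,0,0],
    [0,0,0],
  ],
  translation=[
    [-0.2,0,0],
    [0,0,0],
    [0,0,0],
  ],
  jaw=[0.15,0.15,0.15],
)

```text
clock: 13.35
position: [0.4741, -0.0183, 0.0923]
ee_rot: [0.748, 0.663, 0.0, -0.0]
ft_force: [-1.1, 0.1, 0.4]
grip_width: 0.247
grasp_force: 24.5
```

```bash
python3 - <<'E'
from h import *
rel([.548,-.015,.0])
c=save('wrist','w6.png'); u,v=proj(c,[.548,-.014,.035]); print(u,v)
u0,v0=max(int(u)-65,0),max(int(v)-80,0); print(u0,v0)
cr=c['color'][v0:v0+150,u0:u0+150]; cv2.imwrite('pics/c6.png',cv2.resize(cr,None,fx=4,fy=4,interpolation=2)[:,:,::-1])
E
```

```text
t 13.35 p [ 0.4741 -0.0183  0.0923] shift/25mm [0.484 2.92  3.691] y yaw -6.89 z [-0.  0. -1.] F [-1.1  0.1  0.4] grip 0.24673500177616722 24.5437154173851 q [-0.49  0.09  0.46  2.   -0.04  1.07 -0.14]
335.35083506439724 177.4345029270645
270 97
```

View pics/c6.png

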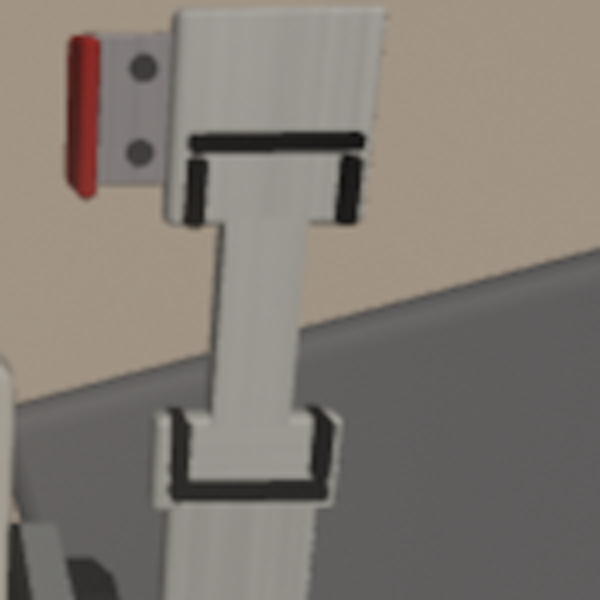

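The crop shows the nest clearly: the far end lip is centred at crop (277,142), the near one at (249,491), and the red tab's outer edge is at x≈68–72, y 38–190. I'll cast these.

```bash
python3 - <<'E'
from h import *
c=dict(np.load('pics/w6.png.npz'))
f=lambda u,v,z:cast(c,270+(u+.5)/4-.5,97+(v+.5)/4-.5,z)[:2]
A=f(277.5,140,.035);B=f(249,489,.035); n=(A+B)/2;d=A-B
print('end lips',A,B,np.linalg.norm(d),np.degrees(np.arctan2(d[1],d[0])),'nest',n)
q=[f(196,190,.035),f(348,190,.035),f(180,450,.035),f(322,450,.035)]
print('side mid',(q[0]+q[1])/2,(q[2]+q[3])/2,np.mean(q,0),np.linalg.norm(q[1]-q[0]),np.linalg.norm(q[3]-q[2]))
e=(q[0]+q[1]-q[2]-q[3]);print('ang',np.degrees(np.arctan2(e[1],e[0])))
t=[f(83,40,.0485),f(82,190,.0485)];e=t[0]-t[1];print('tab',t,np.mean(t,0),np.degrees(np.arctan2(e[1],e[0])),np.linalg.norm(e))
for k in (n,):
  rel([*k,.0])
u=d/np.linalg.norm(d); print('pin est',n-u*.115)
# bounds for cassette visible? 
E
```

```text
end lips [0.55214731 0.0257892 ] [ 0.54368511 -0.05382741] 0.08006505138696263 83.93298791451137 nest [ 0.54791621 -0.0140191 ]
side mid [0.55073739 0.01537695] [ 0.54444958 -0.04406201] [ 0.54759349 -0.01434253] 0.03242536656296738 0.032679037999703835
ang 83.96136593584774
tab [array([0.51136592, 0.05132064]), array([0.50892134, 0.02251361])] [0.51014363 0.03691712] 85.1494646114917 0.028910560510463378
t 13.4 p [ 0.4741 -0.0183  0.0923] shift/25mm [0.522 2.911 3.692] y yaw -6.89 z [-0.  0. -1.] F [-0.3  0.  -0.5] grip 0.24689250842210245 24.54379230737686 q [-0.49  0.09  0.46  2.   -0.04  1.07 -0.14]
pin est [ 0.53576168 -0.12837498]
```

>>> jog_arm(
  dr=[
    [0,0,-0.2],
    [0,0,0],
    [0,0,0],
    [0,0,0],
    [0,0,0],
    [0,0,0],
    [0,0,0],
    [0,0,0],
    [0,0,0],
    [0,0,0],
  ],
  translation=[
    [0,0,0],
    [0.12,0.7,0],
    [0.2,0.8,0],
    [0.1,0.7,0],
    [0.1,0.5,0],
    [0,0.2,0],
    [0,0,0.7],
    [0,0,0.9],
    [0,0,0.8],
    [0,0,0.5],
  ],
  jaw=[0.15,0.15,0.15,0.15,0.15,0.15,0.15,0.15,0.15,0.15],
)

```text
clock: 14.4
position: [0.5464, -0.0135, 0.0184]
ee_rot: [0.744, 0.668, -0.001, -0.001]
ft_force: [0.3, -0.5, 0.5]
grip_width: 0.244
grasp_force: 24.6
```

>>> jog_arm(
  dr=[
    [0,0,0],
    [0,0,0],
  ],
  translation=[
    [0,0,0.3],
    [0,0,0],
  ],
  jaw=[0.15,0.15],
)

```text
clock: 14.6
position: [0.547, -0.0136, 0.0118]
ee_rot: [0.744, 0.668, -0.0, -0.0]
ft_force: [-0.7, -0.0, -0.1]
grip_width: 0.244
grasp_force: 24.6
```

```bash
python3 - <<'E'
from h import *
rel([.5478,-.0141,-.0009])
c=save('wrist','w7.png')
m=cv2.inRange(cv2.cvtColor(c['color'],cv2.COLOR_RGB2HSV),(0,0,185),(179,60,255)); k=np.zeros_like(m);k[100:228,215:295]=m[100:228,215:295]
for q in cv2.findContours(k,cv2.RETR_EXTERNAL,cv2.CHAIN_APPROX_NONE)[0]:
    if cv2.contourArea(q)>150: print(cv2.boundingRect(q),[cast(c,*p,.0465)[:2].round(4) for p in cv2.boxPoints(cv2.minAreaRect(q))])
cv2.imwrite('pics/c7.png',cv2.resize(c['color'][60:260,150:400],None,fx=3,fy=3,interpolation=2)[:,:,::-1])
E
```

```text
t 14.6 p [ 0.547  -0.0136  0.0118] shift/25mm [-0.016  0.034  0.509] y yaw -6.13 z [-0.001 -0.    -1.   ] F [-0.7 -0.  -0.1] grip 0.24390494407162944 24.570283591747284 q [-0.43  0.37  0.44  1.88 -0.19  0.93 -0.01]
```

View pics/c7.png

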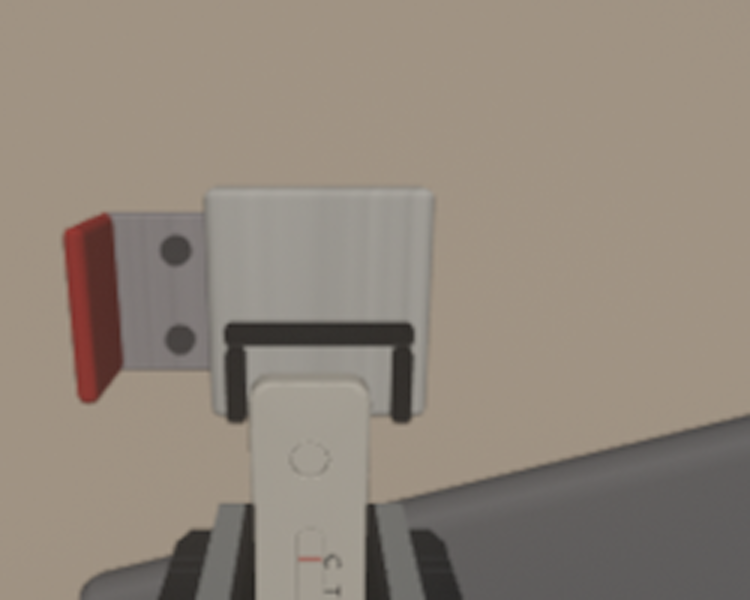

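The crop shows the held cassette's front end at (310,378), just inside the far end lip (y≈335) and between the corner lips (x≈236 and 402). I'll check the margins numerically.

```bash
python3 - <<'E'
from h import *
c=dict(np.load('pics/w7.png.npz'))
f=lambda u,v,z:cast(c,150+(u+.5)/3-.5,60+(v+.5)/3-.5,z)[:2]
R=Ro.from_euler('z',-6.1,degrees=True).as_matrix()[:2,:2]; n=np.array([.5478,-.0141])
g=lambda *a: (1e3*(R.T@(f(*a)-n))).round(1)
print('cass end',g(310,378,.0492),'sides',g(252,420,.0492),g(367,420,.0492))
print('cass bottom-level sides', g(252,420,.0462),g(367,420,.0462))
print('lips inner',g(245,380,.035),g(392,380,.035),'end inner',g(320,345,.035))
E
```

```text
cass end [-1.  35.6] sides [-11.4  27.6] [ 9.3 27.6]
cass bottom-level sides [-11.7  26.5] [ 9.5 26.5]
lips inner [-13.7  30.7] [15.1 30.7] end inner [ 1.  37.8]
```

>>> jog_arm(
  dr=[
    [0,0,0],
    [0,0,0],
    [0,0,0],
    [0,0,0],
    [0,0,0],
    [0,0,0],
    [0,0,0],
  ],
  translation=[
    [-0.04,0.065,0],
    [0,0,0],
    [0,0,0.16],
    [0,0,0.16],
    [0,0,0.1],
    [0,0,0.06],
    [0,0,0],
  ],
  jaw=[0.15,0.15,0.15,0.15,0.15,0.15,0.15],
)

```text
clock: 15.35
position: [0.5488, -0.0148, 0.0]
ee_rot: [0.744, 0.668, -0.0, -0.0]
ft_force: [1.0, 0.0, -0.0]
grip_width: 0.247
grasp_force: 24.6
```

```bash
python3 - <<'E'
from h import *
rel([.5478,-.0141,-.0009])
E
```

```text
t 15.35 p [ 0.5488 -0.0148  0.    ] shift/25mm [ 0.023 -0.044  0.037] y yaw -6.14 z [-0. -0. -1.] F [ 1.  0. -0.] grip 0.24743994238158643 24.570225477218628 q [-0.42  0.39  0.43  1.89 -0.2   0.91 -0.  ]
```

>>> jog_arm(
  dr=[
    [0,0,0],
    [0,0,0],
    [0,0,0],
  ],
  translation=[
    [0,0,0.03],
    [0,0,0.03],
    [0,0,0],
  ],
  jaw=[0.15,0.15,0.15],
)

```text
clock: 15.65
position: [0.5494, -0.0148, -0.0009]
ee_rot: [0.744, 0.668, 0.0, 0.0]
ft_force: [0.6, -0.1, 2.2]
grip_width: 0.245
grasp_force: 24.8
```

Contact at the predicted height, so I'll release and lift.

>>> jog_arm(
  dr=[
    [0,0,0],
    [0,0,0],
    [0,0,0],
    [0,0,0],
    [0,0,0],
    [0,0,0],
    [0,0,0],
    [0,0,0],
    [0,0,0],
    [0,0,0],
  ],
  translation=[
    [0,0,0],
    [0,0,0],
    [0,0,0],
    [0,0,0],
    [0,0,-0.2],
    [0,0,-0.5],
    [0,0,-0.9],
    [0,0,-1],
    [0,-0.5,-1],
    [0,-1,-0.2],
  ],
  jaw=[0.27,0.3,0.35,0.4,0.4,0.4,0.4,0.4,0.3,0.1],
)

```text
clock: 16.65
position: [0.5142, -0.0111, 0.0977]
ee_rot: [0.744, 0.668, 0.002, 0.002]
ft_force: [-0.2, 0.3, -0.8]
grip_width: 0.144
grasp_force: 0.0
```

>>> jog_arm(
  dr=[
    [0,0,0],
    [0,0,0],
    [0,0,0],
    [0,0,0],
  ],
  translation=[
    [0,-1,0],
    [0,-1,0],
    [0,-0.5,0],
    [0,0,0],
  ],
  jaw=[0,0,0,0],
)

```text
clock: 17.05
position: [0.4488, -0.0039, 0.0948]
ee_rot: [0.744, 0.668, 0.001, -0.0]
ft_force: [0.2, 0.2, -0.1]
grip_width: -0.002
grasp_force: 0.0
```

```bash
cat >> h.py <<'E'
def cass(f,z=.0365,th=-6.1,n=(.5478,-.0141)):
    c=save('wrist',f); hsv=cv2.cvtColor(c['color'],cv2.COLOR_RGB2HSV); u,v=proj(c,[*n,z]).astype(int); print('nest px',u,v)
    R=Ro.from_euler('z',th,degrees=True).as_matrix()[:2,:2]
    lo=[max(0,v-60),max(0,u-40)]; h=hsv[lo[0]:v+60,lo[1]:u+40]
    print('V at nest',h[::12,::8,2])
    return c
E
python3 - <<'E'
from h import *
rel([.5478,-.0141,.0])
c=cass('w8.png')
g=c['color']
for V in (175,185,195,205):
  m=cv2.inRange(cv2.cvtColor(g,cv2.COLOR_RGB2HSV),(0,0,V),(179,50,255)); u,v=proj(c,[.5478,-.0141,.0365]).astype(int); k=np.zeros_like(m);k[max(0,v-60):v+60,u-40:u+40]=m[max(0,v-60):v+60,u-40:u+40]
  for q in cv2.findContours(k,cv2.RETR_EXTERNAL,cv2.CHAIN_APPROX_NONE)[0]:
    if cv2.contourArea(q)>300:
      P=np.array([cast(c,*p[0],.0365)[:2] for p in q],np.float32); print(V,cv2.minAreaRect(P))
E
```

```text
t 17.05 p [ 0.4488 -0.0039  0.0948] shift/25mm [0.011 3.98  3.796] y yaw -6.13 z [ 0.001  0.001 -1.   ] F [ 0.2  0.2 -0.1] grip -0.0018145649181708417 0.0 q [-0.53  0.02  0.45  2.06 -0.01  1.07 -0.19]
nest px 363 190
V at nest [[ 76 126 100 152 157 155 151 152 153 158]
 [ 99 126 126 153 156 155 151 154 148 159]
 [121 126 127  33 148 163 163 159  28 159]
 [160 160 160  51  94 162 162 163  90 159]
 [160 160 160 159 146 162 162 158 159 159]
 [159 159 159 159 162 161 162  95 103 103]
 [107  98 105 100 161 161 162  97  96  96]
 [ 99  99 122 154 153 161 161  93  96  96]
 [ 98  98  66 153 149 149 147 108  96  96]
 [ 98  98 143 145 143 148 148  96  95  95]]
```

```bash
python3 - <<'E'
from h import *
c=dict(np.load('pics/w8.png.npz')); g=c['color']
for p in ((363,190),(363,130),(330,178),(350,160)): print(p,g[p[1],p[0]])
d=np.abs(g.astype(int)-g[190,363]).max(2)<9; m=d.astype(np.uint8)*255
n,lab,st,_=cv2.connectedComponentsWithStats(m,connectivity=4); k=(lab==lab[190,363]).astype(np.uint8); print(st[lab[190,363]])
q=max(cv2.findContours(k,cv2.RETR_EXTERNAL,cv2.CHAIN_APPROX_NONE)[0],key=cv2.contourArea)
P=np.array([cast(c,*p[0],.0365)[:2] for p in q],np.float32); print(cv2.minAreaRect(P))
R=Ro.from_euler('z',-6.1,degrees=True).as_matrix()[:2,:2]
L=(P-np.array([.5478,-.0141]))@R*1e3; print('carrier-frame extents',L.min(0),L.max(0))
for lo,hi in((-30,-15),(-10,10),(15,30)):
  s=L[(L[:,1]>lo)&(L[:,1]<hi)]; print(lo,np.median(s[s[:,0]<0,0]),np.median(s[s[:,0]>0,0]))
# dark lips
dk=(cv2.cvtColor(g,cv2.COLOR_RGB2GRAY)<60).astype(np.uint8); ys,xs=np.nonzero(dk)
LL=np.array([cast(c,x,y,.035)[:2] for x,y in zip(xs,ys) if abs(x-363)<45 and abs(y-190)<75]); LL=(LL-np.array([.5478,-.0141]))@R*1e3
LL=LL[(abs(LL[:,0])<20)&(abs(LL[:,1])<46)]; print('lips',len(LL),LL.min(0),LL.max(0))
E
```

```text
(363, 190) [161 155 144]
(363, 130) [155 153 146]
(330, 178) [159 147 131]
(350, 160) [53 51 47]
[ 352  150   30   76 1473]
((0.5499269962310791, -0.012794628739356995), (0.07110168039798737, 0.020829150453209877), 83.8526611328125)
carrier-frame extents [ -8.43822244 -34.02941462] [12.40625565 37.06858547]
-30 -4.793203172987005 11.210595345976204
-10 -8.07513979600432 11.450096172354483
15 -7.980539652930606 11.708044160159414
lips 608 [-19.50179969 -42.1083399 ] [18.7309882  41.15217611]
```

The cassette lies aligned in the nest: 71 x 21 mm at 83.9°, within clearance. Next I'll lean the shut fingers 35°.

>>> jog_arm(
  dr=[
    [-0.8,0,0],
    [-1,0,0],
    [-1,0,0],
    [-1,0,0],
    [-1,0,0],
    [-1,0,0],
    [-1,0,0],
    [-1,0,0],
    [-0.95,0,0],
    [0,0,0],
  ],
  translation=[
    [0,0,0],
    [0,0,0],
    [0,0,0],
    [0,0,0],
    [0,0,0],
    [0,0,0],
    [0,0,0],
    [0,0,0],
    [0,0,0],
    [0,0,0],
  ],
  jaw=[0,0,0,0,0,0,0,0,0,0],
)

```text
clock: 18.1
position: [0.449, -0.0008, 0.1118]
ee_rot: [0.725, 0.65, 0.162, 0.159]
ft_force: [0.0, -1.0, 0.0]
grip_width: 0.003
grasp_force: 0.0
```

```bash
cat >> h.py <<'E'
PIN=np.array([.5358,-.1284])
def tip():
    s=manip.get_obs(); R=Ro.from_quat(s['ee_rot']).as_matrix(); T=s['position']-.033*R[:,2]
    print('tip',T.round(4),'z',R[:,2].round(3),'lean',np.degrees(np.arccos(-R[2,2])).round(1),'heading',np.degrees(np.arctan2(R[1,2],R[0,2])).round(1),'x up',R[2,0].round(3))
    return T,R
E
python3 - <<'E'
from h import *
rel([.4933,.0391,.003]); T,R=tip()
print((R.T@(np.array([.4745,.0411,.030])-T)/.025).round(3))
print('vertical',(R.T@np.array([0,0,-1])).round(3))
E
```

```text
t 18.1 p [ 0.449  -0.0008  0.1118] shift/25mm [ 1.645 -0.51   4.655] y yaw -6.61 z [ 0.442 -0.02  -0.897] F [ 0. -1.  0.] grip 0.0025173482474411786 0.0 q [-0.03 -0.34 -0.14  2.4   0.08  0.63 -0.33]
tip [ 4.344e-01 -1.000e-04  1.414e-01] z [ 0.442 -0.02  -0.897] lean 26.3 heading -2.6 x up 0.028
[ 1.678 -0.711  4.672]
vertical [-0.028 -0.442  0.897]
```

The arm runs into joint 4's limit when leaning this close in. The lean isn't needed at the start of the swing, so I'll go back to vertical, push the first part upright, and lean later.

```bash
cat >> h.py <<'E'
def goal(T,yaw,lean):
    """tool pose: tip T, tool y horizontal heading yaw (deg), leaned so that the tip leads"""
    a=np.radians(yaw); h=np.array([np.cos(a),np.sin(a),0]); l=np.radians(lean); Z=np.array([0,0,1.])
    z=-np.cos(l)*Z+np.sin(l)*h; y=np.cos(l)*h+np.sin(l)*Z; G=np.column_stack([np.cross(y,z),y,z])
    T0,R=tip(); s=manip.get_obs(); dp=np.array(T)+.033*z-s['position']
    rv=Ro.from_matrix(R.T@G).as_rotvec(degrees=True)/4
    print('dr total/4deg',rv.round(2),'shift before turn/25mm',(R.T@dp/.025).round(2),'after',(G.T@dp/.025).round(2))
    return G
E
python3 - <<'E'
from h import *
goal([.470,.0415,.09],-6.1,0)
E
```

```text
tip [ 4.344e-01 -1.000e-04  1.414e-01] z [ 0.442 -0.02  -0.897] lean 26.3 heading -2.6 x up 0.028
dr total/4deg [ 6.56 -0.41 -0.02] shift before turn/25mm [ 1.71 -0.4   2.3 ] after [1.77 0.65 2.19]
```

>>> jog_arm(
  dr=[
    [0.82,-0.05,0],
    [0.82,-0.05,0],
    [0.82,-0.05,0],
    [0.82,-0.05,0],
    [0.82,-0.05,0],
    [0.82,-0.05,0],
    [0.82,-0.05,0],
    [0.82,-0.05,0],
    [0,0,0],
    [0,0,0],
  ],
  translation=[
    [0,0,0],
    [0,0,0],
    [0,0,0],
    [0,0,0],
    [0,0,0],
    [0,0,0],
    [0,0,0],
    [0,0,0],
    [0,0,0],
    [0,0,0],
  ],
  jaw=[0,0,0,0,0,0,0,0,0,0],
)

```text
clock: 19.1
position: [0.4485, 0.0014, 0.1103]
ee_rot: [0.742, 0.67, -0.001, -0.001]
ft_force: [0.5, 0.6, 0.3]
grip_width: -0.0
grasp_force: 0.0
```

```bash
python3 - <<'E'
from h import *
rel([0,0,0]); goal([.470,.0415,.09],-6.1,0)
E
```

```text
t 19.1 p [0.4485 0.0014 0.1103] shift/25mm [ -1.89  -17.834   4.442] y yaw -5.87 z [-0.002 -0.    -1.   ] F [0.5 0.6 0.3] grip -8.409290243346036e-05 0.0 q [-0.05  0.02 -0.05  2.01  0.    1.11 -0.21]
tip [0.4486 0.0014 0.1433] z [-0.002 -0.    -1.   ] lean 0.1 heading -174.0 x up -0.0
dr total/4deg [-0.02  0.01  0.06] shift before turn/25mm [1.68 0.69 2.13] after [1.69 0.68 2.13]
```

>>> jog_arm(
  dr=[
    [0,0,0.06],
    [0,0,0],
    [0,0,0],
    [0,0,0],
    [0,0,0],
    [0,0,0],
    [0,0,0],
    [0,0,0],
    [0,0,0],
  ],
  translation=[
    [0.5,0.2,0],
    [0.7,0.3,0.6],
    [0.49,0.18,0.7],
    [0,0,0.8],
    [0,0,0.8],
    [0,0,0.8],
    [0,0,0.6],
    [0,0,0.23],
    [0,0,0],
  ],
  jaw=[0,0,0,0,0,0,0,0,0],
)

```text
clock: 20.0
position: [0.4687, 0.0417, -0.0028]
ee_rot: [0.744, 0.668, -0.001, -0.001]
ft_force: [0.6, 0.2, 0.2]
grip_width: -0.0
grasp_force: 0.0
```

```bash
python3 - <<'E'
from h import *
rel([0,0,0]); goal([.495,.0388,.030],-6.1,0)
E
```

```text
t 20.0 p [ 0.4687  0.0417 -0.0028] shift/25mm [ -3.654 -18.466  -0.071] y yaw -6.11 z [-0.002  0.001 -1.   ] F [0.6 0.2 0.2] grip -0.00013704790438962296 0.0 q [-0.1   0.23 -0.09  2.06  0.03  0.86 -0.31]
tip [0.4688 0.0417 0.0302] z [-0.002  0.001 -1.   ] lean 0.1 heading 165.4 x up 0.0
dr total/4deg [-0.03 -0.01 -0.  ] shift before turn/25mm [-0.    1.06  0.  ] after [-0.    1.06  0.01]
```

>>> jog_arm(
  dr=[
    [0,0,0],
    [0,0,0],
    [0,0,0],
    [0,0,0],
    [0,0,0.25],
    [0,0,0.5],
    [0,0,0.5],
    [0,0,0.5],
    [0,0,0.5],
    [0,0,0],
  ],
  translation=[
    [0,0.35,0],
    [0,0.35,0],
    [0,0.2,0],
    [0,0.16,0],
    [0.039,0.114,0],
    [0.078,0.228,0],
    [0.078,0.228,0],
    [0.078,0.228,0],
    [0.078,0.228,0],
    [0,0,0],
  ],
  jaw=[0,0,0,0,0,0,0,0,0,0],
)

```text
clock: 21.0
position: [0.523, 0.0435, -0.0026]
ee_rot: [0.794, 0.607, -0.0, -0.001]
ft_force: [0.5, -0.1, -0.6]
grip_width: -0.003
grasp_force: 0.0
```

```bash
cat >> h.py <<'E'
def carrier(f):
    """carrier angle from the red tab and the pin, seen by the top camera (tab top centre at y 162, x -42)"""
    c=save('top',f); hsv=cv2.cvtColor(c['color'],cv2.COLOR_RGB2HSV)
    m=cv2.inRange(hsv,(0,150,70),(8,255,255))|cv2.inRange(hsv,(172,150,70),(179,255,255)); k=np.zeros_like(m); k[120:225,225:345]=m[120:225,225:345]
    n,lab,st,ce=cv2.connectedComponentsWithStats(k); 
    for i in range(1,n):
        if st[i,4]>8:
            t=cast(c,*ce[i],.0485)[:2]; d=t-PIN; print('red px',ce[i].round(1),'area',st[i,4],'tab',t.round(4),'r',np.linalg.norm(d).round(4),'carrier angle',(np.degrees(np.arctan2(d[1],d[0]))-np.degrees(np.arctan2(42,162))).round(1))
def tipc(th):
    T,R=tip(); a=np.radians(th); u=np.array([np.cos(a),np.sin(a)]); x=np.array([np.sin(a),-np.cos(a)]); d=T[:2]-PIN; print('tip in carrier x,y mm',(1e3*x@d).round(1),(1e3*u@d).round(1))
E
python3 - <<'E'
from h import *
rel([0,0,0]); tipc(74.9); carrier('t9.png')
E
```

```text
t 21.0 p [ 0.523   0.0435 -0.0026] shift/25mm [ -7.163 -19.731  -0.075] y yaw -15.2 z [-0.002  0.002 -1.   ] F [ 0.5 -0.1 -0.6] grip -0.002808303492304314 0.0 q [-0.12  0.33 -0.05  1.93  0.02  0.89 -0.45]
tip [0.523  0.0435 0.0304] z [-0.002  0.002 -1.   ] lean 0.1 heading 135.7 x up 0.001
tip in carrier x,y mm -57.1 162.6
```

```bash
cat >> h.py <<'E'
def wc(f):
    """tab and cassette from the wrist camera; the cassette by its cream colour (r-b between bar and bench)"""
    c=save('wrist',f); hsv=cv2.cvtColor(c['color'],cv2.COLOR_RGB2HSV)
    m=cv2.inRange(hsv,(0,150,60),(8,255,255))|cv2.inRange(hsv,(172,150,60),(179,255,255)); n,lab,st,ce=cv2.connectedComponentsWithStats(m)
    for i in range(1,n):
        if st[i,4]>40:
            ys,xs=np.nonzero(lab==i); P=np.array([cast(c,x,y,.0485)[:2] for x,y in zip(xs,ys)])
            if np.linalg.norm(P.mean(0)-PIN)>.25: continue
            r=cv2.minAreaRect(P.astype(np.float32)); t=P.mean(0); d=t-PIN; print('red',ce[i].round(0),st[i,4],'tab',t.round(4),'r',np.linalg.norm(d).round(4),'angle',(np.degrees(np.arctan2(d[1],d[0]))-14.5).round(1),'rect',np.round(r[1],4),round(r[2],1))
    return c
def cs(c,th,tol=7):
    """cassette patch grown from its middle, in carrier coordinates (mm from the nest centre)"""
    a=np.radians(th); u=np.array([np.cos(a),np.sin(a)]); x=np.array([np.sin(a),-np.cos(a)]); n=PIN+.115*u+.001*x
    g=c['color'].astype(int); px=proj(c,[*(n+.012*u),.0365]).round().astype(int); s=g[px[1],px[0]]; print('px',px,'rgb',s)
    m=(np.abs(g-s).max(2)<tol).astype(np.uint8); k,lab=cv2.connectedComponents(m,connectivity=4); ys,xs=np.nonzero(lab==lab[px[1],px[0]])
    P=np.array([cast(c,i,j,.0365)[:2]-n for i,j in zip(xs,ys)])*1e3; L=np.column_stack([P@x,P@u]); print('cassette patch',len(L),L.min(0).round(1),L.max(0).round(1),'1-99%',np.percentile(L,[1,99],0).round(1).tolist())
E
python3 - <<'E'
from h import *
c=wc('w9.png'); cs(c,75)
E
```

```text
red [284. 241.] 297 tab [0.5402 0.0487] r 0.1771 angle 74.1 rect [0.0301 0.0041] 79.5
px [350 298] rgb [37 36 36]
cassette patch 11786 [-201.7  -52.7] [51.4 44.2] 1-99% [[-188.9, -34.0], [37.4, 41.0]]
```

The carrier follows (about 75°). I'll keep going along the arc.

>>> jog_arm(
  dr=[
    [0,0,0.25],
    [0,0,0.5],
    [0,0,0.5],
    [0,0,0.5],
    [0,0,0.5],
    [0,0,0.5],
    [0,0,0.5],
    [0,0,0.5],
    [0,0,0.5],
    [0,0,0.5],
  ],
  translation=[
    [0.039,0.114,0],
    [0.078,0.228,0],
    [0.078,0.228,0],
    [0.078,0.228,0],
    [0.078,0.228,0],
    [0.078,0.228,0],
    [0.078,0.228,0],
    [0.078,0.228,0],
    [0.078,0.228,0],
    [0.078,0.228,0],
  ],
  jaw=[0,0,0,0,0,0,0,0,0,0],
)

```text
clock: 22.1
position: [0.5796, 0.0385, -0.0028]
ee_rot: [0.884, 0.467, -0.001, -0.001]
ft_force: [-0.2, 0.4, 0.7]
grip_width: 0.0
grasp_force: 0.2
```

>>> jog_arm(
  dr=[
    [0,0,0.5],
    [0,0,0.5],
    [0,0,0.5],
    [0,0,0.5],
    [0,0,0.5],
    [0,0,0],
  ],
  translation=[
    [0.078,0.228,0],
    [0.078,0.228,0],
    [0.078,0.228,0],
    [0.078,0.228,0],
    [0.078,0.228,0],
    [0,0,0],
  ],
  jaw=[0,0,0,0,0,0],
)

```text
clock: 22.7
position: [0.6084, 0.0282, -0.0028]
ee_rot: [0.921, 0.389, -0.0, -0.001]
ft_force: [0.4, 0.4, 0.5]
grip_width: 0.002
grasp_force: 0.0
```

```bash
python3 - <<'E'
from h import *
rel([0,0,0]); tipc(45.8); c=wc('w10.png')
# retract 25 mm behind the tab along carrier -x, then lean with heading kept
a=np.radians(45.8); u=np.array([np.cos(a),np.sin(a)]); x=np.array([np.sin(a),-np.cos(a)])
T=PIN+.162*u-.080*x; print(T); goal([*T,.030],45.8-90,35)
E
```

```text
t 22.7 p [ 0.6084  0.0282 -0.0028] shift/25mm [-17.789 -16.643  -0.081] y yaw -44.26 z [-0.001  0.001 -1.   ] F [0.4 0.4 0.5] grip 0.0019350822623829618 0.0 q [-0.16  0.48  0.05  1.71 -0.03  0.96 -0.87]
tip [0.6084 0.0281 0.0302] z [-0.001  0.001 -1.   ] lean 0.1 heading 139.2 x up -0.0
tip in carrier x,y mm -57.1 162.8
red [282. 239.] 312 tab [0.6266 0.0253] r 0.1785 angle 44.9 rect [0.0288 0.0041] 47.9
[0.5913879  0.04351273]
tip [0.6079 0.0284 0.0301] z [-0.002  0.001 -1.   ] lean 0.1 heading 146.0 x up -0.0
dr total/4deg [-8.78  0.    0.01] shift before turn/25mm [-0.03 -0.14 -0.23] after [-0.03  0.02 -0.27]
```

>>> jog_arm(
  dr=[
    [0,0,0],
    [-0.95,0,0],
    [-0.95,0,0],
    [-0.95,0,0],
    [-0.95,0,0],
    [-0.95,0,0],
    [-0.95,0,0],
    [-0.95,0,0],
    [-0.95,0,0],
    [-0.95,0,0],
  ],
  translation=[
    [0,-0.2,-0.35],
    [0,0,0],
    [0,0,0],
    [0,0,0],
    [0,0,0],
    [0,0,0],
    [0,0,0],
    [0,0,0],
    [0,0,0],
    [0,0,0],
  ],
  jaw=[0,0,0,0,0,0,0,0,0,0],
)

```text
clock: 23.75
position: [0.6041, 0.033, 0.0069]
ee_rot: [0.88, 0.373, 0.116, 0.271]
ft_force: [0.4, 0.7, -1.5]
grip_width: -0.002
grasp_force: 0.0
```

>>> jog_arm(
  dr=[
    [-0.2,0,0],
    [0,0,0],
  ],
  translation=[
    [0,0,0],
    [0,0,0],
  ],
  jaw=[0,0],
)

```text
clock: 23.95
position: [0.6036, 0.0331, 0.006]
ee_rot: [0.878, 0.373, 0.116, 0.276]
ft_force: [0.6, -0.7, -0.7]
grip_width: 0.002
grasp_force: 0.0
```

```bash
python3 - <<'E'
from h import *
rel([0,0,0]); tipc(45.5); c=wc('w11.png')
a=np.radians(45.5); u=np.array([np.cos(a),np.sin(a)]); x=np.array([np.sin(a),-np.cos(a)])
T=PIN+.162*u-.0555*x; print(T); goal([*T,.030],45.5-90,35)
E
```

```text
t 23.95 p [0.6036 0.0331 0.006 ] shift/25mm [-17.731 -13.644  -9.175] y yaw -43.99 z [ 0.41  -0.397 -0.821] F [ 0.6 -0.7 -0.7] grip 0.001518209517807471 0.0 q [-0.75  0.36  0.3   2.07  0.8   0.68 -1.87]
tip [0.5901 0.0462 0.0331] z [ 0.41  -0.397 -0.821] lean 34.8 heading -44.1 x up -0.001
tip in carrier x,y mm -83.7 162.6
red [308. 227.] 1285 tab [0.6158 0.0306] r 0.178 angle 48.8 rect [0.0422 0.0254] 46.1
[0.6097619  0.02604704]
tip [0.5906 0.0456 0.0334] z [ 0.41  -0.397 -0.821] lean 34.8 heading -44.1 x up -0.0
dr total/4deg [-0.05 -0.05  0.08] shift before turn/25mm [-0.03  0.83  0.74] after [-0.02  0.82  0.74]
```

>>> jog_arm(
  dr=[
    [0,0,0],
    [0,0,0],
    [0,0,0],
    [0,0,0],
    [0,-0.287,0.41],
    [0,-0.287,0.41],
    [0,-0.287,0.41],
    [0,-0.287,0.41],
    [0,-0.287,0.41],
    [0,0,0],
  ],
  translation=[
    [0,0.25,0.22],
    [0,0.25,0.22],
    [0,0.2,0.18],
    [0,0.12,0.12],
    [0.046,0.186,0.13],
    [0.046,0.186,0.13],
    [0.046,0.186,0.13],
    [0.046,0.186,0.13],
    [0.046,0.186,0.13],
    [0,0,0],
  ],
  jaw=[0,0,0,0,0,0,0,0,0,0],
)

```text
clock: 25.0
position: [0.6479, -0.0044, 0.0026]
ee_rot: [0.908, 0.293, 0.092, 0.285]
ft_force: [-0.8, 0.7, -0.7]
grip_width: -0.001
grasp_force: 0.0
```

```bash
python3 - <<'E'
from h import *
rel([0,0,0]); tipc(35.5); c=wc('w12.png'); carrier('t12.png')
E
```

```text
t 25.0 p [ 0.6479 -0.0044  0.0026] shift/25mm [-20.929 -12.596  -8.658] y yaw -54.24 z [ 0.334 -0.465 -0.82 ] F [-0.8  0.7 -0.7] grip -0.0007595657380264686 0.0 q [-0.67  0.48  0.32  1.91  0.69  0.75 -1.85]
tip [0.6369 0.0109 0.0296] z [ 0.334 -0.465 -0.82 ] lean 34.9 heading -54.3 x up -0.0
tip in carrier x,y mm -54.7 163.2
red [273. 233.] 438 tab [0.6469 0.0184] r 0.1841 angle 38.4 rect [0.0386 0.0113] 69.0
red px [264.7 163.3] area 12 tab [ 6.295e-01 -3.000e-04] r 0.1587 carrier angle 39.3
```

>>> jog_arm(
  dr=[
    [0,-0.287,0.41],
    [0,-0.287,0.41],
    [0,-0.287,0.41],
    [0,-0.287,0.41],
    [0,-0.287,0.41],
    [0,-0.287,0.41],
    [0,-0.287,0.41],
    [0,-0.287,0.41],
    [0,-0.287,0.41],
    [0,0,0],
  ],
  translation=[
    [0.046,0.186,0.13],
    [0.046,0.186,0.13],
    [0.046,0.186,0.13],
    [0.046,0.186,0.13],
    [0.046,0.186,0.13],
    [0.046,0.186,0.13],
    [0.046,0.186,0.13],
    [0.046,0.186,0.13],
    [0.046,0.186,0.13],
    [0,0,0],
  ],
  jaw=[0,0,0,0,0,0,0,0,0,0],
)

```text
clock: 26.1
position: [0.6804, -0.0455, 0.0025]
ee_rot: [0.943, 0.147, 0.046, 0.297]
ft_force: [-0.2, 0.1, -0.3]
grip_width: 0.003
grasp_force: 0.0
```

```bash
python3 - <<'E'
from h import *
rel([0,0,0]); tipc(17.5); c=wc('w13.png'); carrier('t13.png')
# reader yaw from the base edges in the first top picture: grey base front edge by a line fit
c=dict(np.load('pics/top0.png.npz')); g=c['color'].astype(int); d=(g[:,:,0]-g[:,:,2])
pts=[]
for v in range(135,205):
    row=d[v,235:310]; k=np.nonzero(row<18)[0]
    if len(k) and 2<k[0]: pts.append(cast(c,235+k[0]-.5,v,.02)[:2])
P=np.array(pts,np.float32); v=cv2.fitLine(P,cv2.DIST_HUBER,0,.001,.001).ravel(); print(len(P),v,np.degrees(np.arctan2(v[1],v[0])), P[::12].round(3).tolist())
E
```

```text
t 26.1 p [ 0.6804 -0.0455  0.0025] shift/25mm [-25.376  -8.268  -5.623] y yaw -72.28 z [ 0.173 -0.546 -0.82 ] F [-0.2  0.1 -0.3] grip 0.0027522074372328433 0.0 q [-0.59  0.64  0.34  1.67  0.52  0.93 -1.9 ]
tip [ 0.6746 -0.0274  0.0295] z [ 0.173 -0.546 -0.82 ] lean 34.9 heading -72.4 x up -0.001
tip in carrier x,y mm -54.5 162.8
red [273. 232.] 486 tab [ 0.6871 -0.0232] r 0.1843 angle 20.3 rect [0.039  0.0116] 50.9
red px [270.9 146.2] area 15 tab [ 0.6654 -0.0348] r 0.1599 carrier angle 21.3
70 [ 0.9995654   0.02947905  0.6382211  -0.00759315] 1.6892697 [[0.7310000061988831, 0.003000000026077032], [0.6890000104904175, -0.004999999888241291], [0.6499999761581421, -0.009999999776482582], [0.6100000143051147, -0.017999999225139618], [0.5709999799728394, -0.023000000044703484], [0.5580000281333923, 0.026000000536441803]]
```

>>> jog_arm(
  dr=[
    [0,-0.287,0.41],
    [0,-0.287,0.41],
    [0,-0.287,0.41],
    [0,-0.07,0.1],
    [0,-0.07,0.1],
    [0,0,0],
  ],
  translation=[
    [0.046,0.186,0.13],
    [0.046,0.186,0.13],
    [0.046,0.186,0.13],
    [0.011,0.046,0.033],
    [0.011,0.046,0.033],
    [0,0,0],
  ],
  jaw=[0,0,0,0,0,0],
)

```text
clock: 26.8
position: [0.6889, -0.0626, 0.0022]
ee_rot: [0.95, 0.09, 0.028, 0.299]
ft_force: [-0.5, -0.6, -0.8]
grip_width: 0.001
grasp_force: 0.0
```

>>> jog_arm(
  dr=[
    [0,0,0],
    [0,0,0],
  ],
  translation=[
    [0.011,0.046,0.033],
    [0,0,0],
  ],
  jaw=[0,0],
)

```text
clock: 27.0
position: [0.6893, -0.0638, 0.0023]
ee_rot: [0.95, 0.091, 0.028, 0.299]
ft_force: [-0.1, -0.1, 0.6]
grip_width: -0.0
grasp_force: 0.1
```

```bash
python3 - <<'E'
from h import *
rel([0,0,0]); tipc(9.2); c=wc('w14.png'); carrier('t14.png')
E
```

```text
t 27.0 p [ 0.6893 -0.0638  0.0023] shift/25mm [-26.594  -6.396  -4.3  ] y yaw -79.07 z [ 0.107 -0.562 -0.82 ] F [-0.1 -0.1  0.6] grip -0.0002894045398276828 0.08979630481917411 q [-0.55  0.69  0.35  1.58  0.46  1.   -1.92]
tip [ 0.6857 -0.0452  0.0294] z [ 0.107 -0.562 -0.82 ] lean 34.9 heading -79.3 x up -0.002
tip in carrier x,y mm -58.1 161.3
red [273. 232.] 492 tab [ 0.6988 -0.0422] r 0.1844 angle 13.4 rect [0.0394 0.0116] 44.1
red px [275.1 140.5] area 15 tab [ 0.6754 -0.0515] r 0.1594 carrier angle 14.3
```

>>> jog_arm(
  dr=[
    [0,0,0],
    [0,0,0],
    [0,0,0],
  ],
  translation=[
    [0,0.05,0.034],
    [0,0.05,0.034],
    [0,0,0],
  ],
  jaw=[0,0,0],
)

```text
clock: 27.4
position: [0.6899, -0.0671, 0.0024]
ee_rot: [0.95, 0.09, 0.028, 0.299]
ft_force: [0.3, 0.3, -0.3]
grip_width: -0.001
grasp_force: 0.1
```

>>> jog_arm(
  dr=[
    [0,0,0],
    [0,0,0],
    [0,0,0],
  ],
  translation=[
    [0,0.033,0.023],
    [0,0.033,0.023],
    [0,0,0],
  ],
  jaw=[0,0,0],
)

```text
clock: 27.7
position: [0.6903, -0.0689, 0.0024]
ee_rot: [0.95, 0.09, 0.028, 0.299]
ft_force: [0.5, 0.1, 0.3]
grip_width: -0.003
grasp_force: 0.1
```

```bash
python3 - <<'E'
from h import *
rel([0,0,0]); tipc(9.2); c=wc('w15.png'); carrier('t15.png')
E
```

```text
t 27.7 p [ 0.6903 -0.0689  0.0024] shift/25mm [-26.599  -6.56   -4.414] y yaw -79.09 z [ 0.107 -0.562 -0.82 ] F [0.5 0.1 0.3] grip -0.0034145061078961455 0.0509680132381618 q [-0.54  0.69  0.35  1.58  0.46  1.   -1.92]
tip [ 0.6868 -0.0504  0.0294] z [ 0.107 -0.562 -0.82 ] lean 34.9 heading -79.3 x up -0.001
tip in carrier x,y mm -52.9 161.5
red [273. 231.] 575 tab [ 0.7007 -0.0472] r 0.1838 angle 11.7 rect [0.0399 0.0127] 44.1
red px [276.4 139.1] area 17 tab [ 0.6774 -0.0561] r 0.159 carrier angle 12.5
```

>>> jog_arm(
  dr=[
    [0,0,0],
    [0,0,0],
    [0,0,0],
  ],
  translation=[
    [0,0.033,0.023],
    [0,0.033,0.023],
    [0,0,0],
  ],
  jaw=[0,0,0],
)

```text
clock: 28.1
position: [0.6907, -0.0709, 0.0024]
ee_rot: [0.95, 0.09, 0.028, 0.299]
ft_force: [0.5, -0.3, 0.3]
grip_width: 0.003
grasp_force: 0.1
```

>>> jog_arm(
  dr=[
    [0,0,0],
    [0,0,0],
    [0,0,0],
  ],
  translation=[
    [0,0.033,0.023],
    [0,0.033,0.023],
    [0,0,0],
  ],
  jaw=[0,0,0],
)

```text
clock: 28.4
position: [0.6911, -0.0729, 0.0024]
ee_rot: [0.95, 0.09, 0.028, 0.299]
ft_force: [-0.6, 0.1, -0.2]
grip_width: 0.004
grasp_force: 0.1
```

```bash
python3 - <<'E'
from h import *
rel([0,0,0]); tipc(9.2); c=wc('w16.png'); carrier('t16.png')
E
```

```text
t 28.4 p [ 0.6911 -0.0729  0.0024] shift/25mm [-26.599  -6.693  -4.507] y yaw -79.09 z [ 0.107 -0.562 -0.82 ] F [-0.6  0.1 -0.2] grip 0.0041192610562994746 0.11417055095080286 q [-0.54  0.69  0.35  1.58  0.46  1.   -1.91]
tip [ 0.6876 -0.0544  0.0294] z [ 0.107 -0.562 -0.82 ] lean 34.9 heading -79.3 x up -0.001
tip in carrier x,y mm -48.8 161.6
red [273. 229.] 641 tab [ 0.7021 -0.051 ] r 0.1834 angle 10.4 rect [0.0402 0.0136] 44.1
red px [277.5 137.8] area 12 tab [ 0.6795 -0.0603] r 0.1591 carrier angle 10.8
```

>>> jog_arm(
  dr=[
    [0,0,0],
    [0,0,0],
    [0,0,0],
  ],
  translation=[
    [0,0.033,0.023],
    [0,0.033,0.023],
    [0,0,0],
  ],
  jaw=[0,0,0],
)

```text
clock: 28.8
position: [0.6915, -0.0741, 0.0023]
ee_rot: [0.95, 0.091, 0.028, 0.298]
ft_force: [-1.5, 2.5, 1.2]
grip_width: -0.006
grasp_force: 1.3
```

>>> jog_arm(
  dr=[
    [0,0,0],
    [0,0,0],
    [0,0,0],
  ],
  translation=[
    [0,0.033,0.023],
    [0,0.033,0.023],
    [0,0,0],
  ],
  jaw=[0,0,0],
)

```text
clock: 29.1
position: [0.6917, -0.0743, 0.0021]
ee_rot: [0.95, 0.091, 0.028, 0.298]
ft_force: [-4.2, 8.7, 4.7]
grip_width: -0.003
grasp_force: 4.5
```

```bash
python3 - <<'E'
from h import *
rel([0,0,0]); tipc(9.2); c=wc('w17.png'); carrier('t17.png')
E
```

```text
t 29.1 p [ 0.6917 -0.0743  0.0021] shift/25mm [-26.6    -6.782  -4.558] y yaw -79.0 z [ 0.107 -0.56  -0.821] F [-4.2  8.7  4.7] grip -0.003395652698576044 4.506647607777268 q [-0.53  0.69  0.35  1.58  0.46  0.99 -1.91]
tip [ 0.6882 -0.0559  0.0292] z [ 0.107 -0.56  -0.821] lean 34.8 heading -79.2 x up -0.002
tip in carrier x,y mm -47.3 162.0
red [273. 229.] 610 tab [ 0.7031 -0.052 ] r 0.1839 angle 10.0 rect [0.0394 0.0131] 44.7
red px [278.  138.2] area 10 tab [ 0.6781 -0.061 ] r 0.1574 carrier angle 10.8
```

Firm stop contact: 8.7 N rising with no further travel, at about 9.4° against a base yaw of 9.2°. I'll back off and check.

>>> jog_arm(
  dr=[
    [0,0,0],
    [0,0,0],
    [0,0,0],
    [0,0,0],
    [0,0,0],
    [0,0,0],
    [0,0,0],
    [0,0,0],
  ],
  translation=[
    [0,-0.1,-0.07],
    [0,-0.3,-0.21],
    [0,-0.6,-0.42],
    [0,-0.6,-0.42],
    [0,-0.4,-0.5],
    [0,-0.1,-0.7],
    [0,0,-0.7],
    [0,0,0],
  ],
  jaw=[0,0,0,0,0,0,0,0],
)

```text
clock: 30.0
position: [0.6768, 0.0119, 0.036]
ee_rot: [0.95, 0.092, 0.03, 0.298]
ft_force: [0.6, 0.1, 0.5]
grip_width: -0.003
grasp_force: 0.0
```

```bash
python3 - <<'E'
from h import *
rel([0,0,0]); tip(); carrier('t18.png'); c=wc('w18.png')
for th in (9.2,):
  a=np.radians(th); u=np.array([np.cos(a),np.sin(a)]); x=np.array([np.sin(a),-np.cos(a)])
  print('expected tab',PIN+.162*u-.042*x)
  for q in (-.03,0,.03): print('nest px',q,proj(c,[*(PIN+(.115+q)*u),.0365]).round(0))
b=dict(np.load('pics/top0.png.npz'));s=dict(np.load('pics/t18.png.npz'))
d=np.abs(b['color'].astype(int)-s['color']).max(2)
for n,p in dict(timer=[.678,.1157,.04],b1=[.7116,.2117,.05],b2=[.7657,.2552,.05],cup=[.675,.29,.05]).items():
  u,v=proj(b,p).astype(int); print(n,d[v-12:v+12,u-12:u+12].max(),d[v-12:v+12,u-12:u+12].mean().round(1))
E
```

```text
t 30.0 p [0.6768 0.0119 0.036 ] shift/25mm [-26.662  -4.68   -1.555] y yaw -79.0 z [ 0.111 -0.56  -0.821] F [0.6 0.1 0.5] grip -0.0029320113490993865 0.0 q [-0.64  0.65  0.33  1.55  0.45  1.12 -1.97]
tip [0.6731 0.0304 0.0631] z [ 0.111 -0.56  -0.821] lean 34.8 heading -78.8 x up 0.002
red px [276.1 135.7] area 30 tab [ 0.6864 -0.0595] r 0.1656 carrier angle 10.1
red [326. 198.] 870 tab [ 0.6933 -0.0472] r 0.1772 angle 12.8 rect [0.0391 0.0287] 81.2
expected tab [ 0.68900107 -0.06103952]
nest px -0.03 [345. 264.]
nest px 0 [349. 237.]
nest px 0.03 [353. 209.]
timer 137 67.1
b1 103 46.6
b2 87 44.6
cup 111 70.2
```

```bash
python3 - <<'E'
from h import *
c=dict(np.load('pics/w18.png.npz')); g=c['color']
th=9.2;a=np.radians(th); u=np.array([np.cos(a),np.sin(a)]); x=np.array([np.sin(a),-np.cos(a)]); n=PIN+.115*u
print('carrier-frame gray samples, rows y=-45..45 step 6, cols x=-22..22 step 4')
for y in range(45,-46,-6):
    r=[]
    for xx in range(-22,23,4):
        p=proj(c,[*(n+y*1e-3*u+xx*1e-3*x),.0365]).round().astype(int); r.append('%3d/%3d'%(g[p[1],p[0]].mean(),int(g[p[1],p[0],0])-int(g[p[1],p[0],2])) if 0<=p[0]<512 and 0<=p[1]<384 else '--')
    print(y,' '.join(r))
T,R=tip(); print('up in tool',(R.T@np.array([0,0,1])).round(3),'+y',(R.T@np.array([0,1,0])).round(3),'-x',(R.T@np.array([-1,0,0])).round(3))
E
```

```text
carrier-frame gray samples, rows y=-45..45 step 6, cols x=-22..22 step 4
45  43/ 29  49/  5  68/  6  87/  7  33/  5  68/  6  89/  7  34/  5  37/  4 145/ 11 146/ 12  98/ 10
39  37/  6 112/  8 120/  9 140/ 10 137/ 10 133/ 10 119/  9 116/  8  36/  4  71/  8 141/ 11  99/  9
33  37/  7  40/  5 143/ 16 151/ 16 159/ 17 156/ 16 157/ 17 156/ 16 155/ 16  39/  4 118/ 10  97/  9
27  40/ 14  40/  6 143/ 15 161/ 16 157/ 17 155/ 16 156/ 16 156/ 16 154/ 16  40/  4 138/ 11  96/ 10
21 137/ 10 137/ 11 142/ 16 161/ 16 157/ 16 150/ 16 151/ 17 148/ 16 154/ 16 141/ 12 138/ 10  96/  9
15 137/  9 134/ 10 142/ 16 160/ 17 157/ 17 155/ 16 156/ 17 156/ 17 154/ 16 145/ 12 146/ 12  94/  9
9 137/  9 139/ 11 143/ 15 154/ 17 157/ 17 155/ 17 155/ 16 155/ 17 154/ 16 145/ 12 146/ 12 100/  9
3 137/  9 133/ 10 142/ 16 149/ 16 157/ 17 156/ 16 154/ 16 153/ 16 154/ 16 144/ 12 144/ 12  99/  9
-3 136/  9 132/  8 142/ 15 161/ 17 156/ 17 156/ 16 149/ 16 158/ 16 155/ 15 142/ 11 135/ 11  99/  9
-9 136/  9 142/ 11 141/ 16 159/ 16 157/ 16 156/ 16 151/ 16 160/ 17 156/ 15 133/ 11  51/  5  98/ 10
-15 107/  8 137/ 11 143/ 15 155/ 16 156/ 16 155/ 15 155/ 16 155/ 16 153/ 16 109/ 12  47/  5  96/  9
-21  37/  3  37/  4 142/ 15 159/ 16 139/ 14 155/ 17 155/ 17 154/ 17 154/ 16  42/  5  44/  4  90/  8
-27  34/  2  37/  4 136/ 14 160/ 16 142/ 15 154/ 17 154/ 16 154/ 16 153/ 16  42/  5  42/  5 101/  9
-33  37/  3  36/  3  70/  5  63/  6 136/ 14 143/ 15 156/ 17 156/ 16 120/ 13  43/  4  69/  6 100/  9
-39  37/  2  36/  1  38/  2  36/  3  52/  5  87/  7  86/  7  40/  3  55/  6  55/  6 132/ 11  97/  8
-45  34/  1  35/  1  36/  1  36/  1  47/  3 144/  9 143/  9 147/  9 135/ 11 139/ 11 132/ 11  94/  9
tip [0.6721 0.0274 0.0613] z [ 0.107 -0.562 -0.82 ] lean 34.9 heading -79.2 x up -0.001
up in tool [-0.001  0.572 -0.82 ] +y [ 0.189 -0.805 -0.562] -x [-0.982 -0.156 -0.107]
```

The numbers show the cassette level between all the lips, aligned at the home angle. I'll raise the arm clear, check the neighbours, and hand in.

>>> jog_arm(
  dr=[
    [0,0,0],
    [0,0,0],
    [0,0,0],
    [0,0,0],
    [0,0,0],
    [0,0,0],
    [0,0,0],
    [0,0,0],
    [0,0,0],
    [0,0,0],
  ],
  translation=[
    [0,0.4,-0.6],
    [0,0.57,-0.82],
    [0,0.57,-0.82],
    [0,0.57,-0.82],
    [0,0.57,-0.82],
    [0,0.57,-0.82],
    [-0.95,-0.15,-0.1],
    [-0.95,-0.15,-0.1],
    [-0.95,-0.15,-0.1],
    [-0.95,-0.15,-0.1],
  ],
  jaw=[0,0,0,0,0,0,0,0,0,0],
)

```text
clock: 31.1
position: [0.5779, 0.0075, 0.1775]
ee_rot: [0.95, 0.09, 0.027, 0.299]
ft_force: [0.5, 0.4, 1.4]
grip_width: -0.002
grasp_force: 0.0
```

```bash
python3 - <<'E'
from h import *
rel([0,0,0]); carrier('t19.png'); save('scene','s19.png')
for a,b,nm in(('top0','t19','top'),('scene0','s19','scene')):
  b0=dict(np.load(f'pics/{a}.png.npz'));s=dict(np.load(f'pics/{b}.png.npz')); d=np.abs(b0['color'].astype(int)-s['color']).max(2)
  for n,p in dict(timer=[.678,.1157,.035],b1=[.7116,.2117,.045],b2=[.7657,.2552,.045],cup=[.675,.29,.035]).items():
    u,v=proj(b0,p).astype(int); w=d[v-12:v+12,u-12:u+12]; print(nm,n,(u,v),w.max(),w.mean().round(1))
E
```

```text
t 31.1 p [0.5779 0.0075 0.1775] shift/25mm [-22.754  -7.386   3.543] y yaw -79.16 z [ 0.106 -0.562 -0.82 ] F [0.5 0.4 1.4] grip -0.0015960523887767603 0.0 q [-0.75  0.3   0.34  1.71  0.51  1.33 -1.97]
red px [276.1 135.7] area 30 tab [ 0.6864 -0.0595] r 0.1656 carrier angle 10.1
top timer (np.int64(215), np.int64(166)) 105 70.0
top b1 (np.int64(175), np.int64(168)) 109 56.1
top b2 (np.int64(151), np.int64(156)) 128 57.3
top cup (np.int64(152), np.int64(194)) 114 70.0
scene timer (np.int64(270), np.int64(173)) 10 4.0
scene b1 (np.int64(256), np.int64(154)) 14 4.2
scene b2 (np.int64(260), np.int64(144)) 158 18.2
scene cup (np.int64(231), np.int64(152)) 10 4.3
```

Timer, near bottle and cup are unchanged in the scene view. Before handing in I'll check more carefully that the carrier is parallel to the base's front edge, i.e. home.

```bash
python3 - <<'E'
from h import *
def edge(c,o,al,ac,ys,rng,z,sgn,chan=lambda g:g.mean(2)):
    """subpixel edge: at each station along al, strongest step of sign sgn along ac"""
    g=cv2.GaussianBlur(chan(c['color'].astype(np.float32)),(3,3),0); P=[];S=[]
    t=np.arange(rng[0],rng[1],.25e-3)
    for y in ys:
        X=[o+y*al+k*ac for k in t]; px=np.array([proj(c,[*p,z]) for p in X],np.float32)
        v=cv2.remap(g,px[:,0][None],px[:,1][None],cv2.INTER_LINEAR)[0]; d=np.gradient(cv2.GaussianBlur(v[None],(1,1),0)[0])*sgn
        d=np.convolve(d,np.ones(9)/9,'same'); i=d[8:-8].argmax()+8; P.append(X[i]);S.append(d[i])
    P=np.array(P,np.float32); f=cv2.fitLine(P,cv2.DIST_HUBER,0,1e-4,1e-4).ravel(); res=(P-f[2:])@np.array([-f[1],f[0]])
    print('angle',np.degrees(np.arctan2(f[1],f[0])).round(2),'rms mm',(1e3*np.median(abs(res))).round(2),'offset from o along ac mm',(1e3*((f[2:]-o)@ac)).round(1),'strength',np.median(S).round(2))
a=np.radians(9.2); u=np.array([np.cos(a),np.sin(a)]); x=np.array([np.sin(a),-np.cos(a)])
w=dict(np.load('pics/w18.png.npz')); 
print('bar back edge (wrist)');
edge(w,PIN,u,x,np.arange(.098,.132,.002),(.010,.028),.0305,-1)
edge(w,PIN,u,x,np.arange(.142,.178,.002),(.010,.028),.0305,-1)
for z0,f in(('top0','top0.png.npz'),('t19','t19.png.npz')):
    c=dict(np.load('pics/'+f)); print(z0,'base front edge')
    edge(c,PIN,u,x,np.arange(.04,.20,.004),(-.125,-.085),.02,-1,lambda g:g[:,:,0]-g[:,:,2])
print('wrist: base front edge px',[proj(w,[*(PIN+y*u-.102*x),.02]).round(0).tolist() for y in(.0,.1,.2)])
for s in ((0.0,.06),(.19,.24)):
    edge(w,PIN,u,x,np.arange(*s,.003),(-.125,-.085),.02,-1,lambda g:g[:,:,0]-g[:,:,2])
# tab outer/inner red edge, wrist
edge(w,PIN,u,x,np.arange(.150,.176,.002),(-.055,-.030),.0485,-1,lambda g:g[:,:,0]-g[:,:,1])
t=dict(np.load('pics/t19.png.npz')); print('white bar/tab in top'); edge(t,PIN,u,x,np.arange(.150,.176,.002),(-.060,-.030),.0485,1,lambda g:g[:,:,0]-g[:,:,1])
E
```

```text
bar back edge (wrist)
angle 15.44 rms mm 1.56 offset from o along ac mm 22.4 strength 0.73
angle -6.36 rms mm 3.57 offset from o along ac mm 19.9 strength 0.26
top0 base front edge
angle 8.93 rms mm 0.33 offset from o along ac mm -99.8 strength 1.22
t19 base front edge
angle 9.05 rms mm 0.96 offset from o along ac mm -100.3 strength 1.18
wrist: base front edge px [[250.0, 368.0], [253.0, 276.0], [256.0, 157.0]]
angle -10.59 rms mm 13.16 offset from o along ac mm -104.8 strength 0.1
angle 8.22 rms mm 0.23 offset from o along ac mm -105.8 strength 2.12
angle 10.37 rms mm 0.21 offset from o along ac mm -39.8 strength 6.74
white bar/tab in top
angle 4.4 rms mm 0.37 offset from o along ac mm -48.7 strength 2.7
```

The measurements agree with home to within about 1°. To rule out the gripper's knuckles having met the head instead of the carrier meeting its stop, I'll push once more with the fingers turned 90° about their axis, so the knuckles lie along the head.

>>> jog_arm(
  dr=[
    [0,0,-1],
    [0,0,-1],
    [0,0,-1],
    [0,0,-1],
    [0,0,-1],
    [0,0,-1],
    [0,0,-1],
    [0,0,-1],
    [0,0,-1],
    [0,0,-1],
  ],
  translation=[
    [0,0,0],
    [0,0,0],
    [0,0,0],
    [0,0,0],
    [0,0,0],
    [0,0,0],
    [0,0,0],
    [0,0,0],
    [0,0,0],
    [0,0,0],
  ],
  jaw=[0,0,0,0,0,0,0,0,0,0],
)

```text
clock: 32.2
position: [0.5794, 0.0077, 0.1774]
ee_rot: [0.861, 0.411, -0.077, 0.29]
ft_force: [0.1, 0.5, 0.1]
grip_width: 0.002
grasp_force: 0.0
```

>>> jog_arm(
  dr=[
    [0,0,-1],
    [0,0,-1],
    [0,0,-1],
    [0,0,-1],
    [0,0,-1],
    [0,0,-1],
    [0,0,-1],
    [0,0,-1],
    [0,0,-1],
    [0,0,-1],
  ],
  translation=[
    [0,0,0],
    [0,0,0],
    [0,0,0],
    [0,0,0],
    [0,0,0],
    [0,0,0],
    [0,0,0],
    [0,0,0],
    [0,0,0],
    [0,0,0],
  ],
  jaw=[0,0,0,0,0,0,0,0,0,0],
)

```text
clock: 33.2
position: [0.5794, 0.0076, 0.1774]
ee_rot: [0.669, 0.68, -0.171, 0.246]
ft_force: [-0.4, -0.3, -0.7]
grip_width: 0.0
grasp_force: 0.0
```

>>> jog_arm(
  dr=[
    [0,0,-1],
    [0,0,-1],
    [0,0,-0.5],
    [0,0,0],
  ],
  translation=[
    [0,0,0],
    [0,0,0],
    [0,0,0],
    [0,0,0],
  ],
  jaw=[0,0,0,0],
)

```text
clock: 33.6
position: [0.5793, 0.0077, 0.1773]
ee_rot: [0.608, 0.735, -0.192, 0.231]
ft_force: [1.0, -0.4, 0.6]
grip_width: -0.002
grasp_force: 0.0
```

```bash
python3 - <<'E'
from h import *
rel([0,0,0]); tipc(9.2); T,R=tip()
a=np.radians(9.2); u=np.array([np.cos(a),np.sin(a),0]); x=np.array([np.sin(a),-np.cos(a),0])
P=np.array([*PIN,0]); G=P+.162*u-.085*x+[0,0,.030]
print('tool axes',R.round(3).tolist()); print('to G',(G-T).round(4),(R.T@(G-T)/.025).round(2),'G+80 up',(R.T@(G+[0,0,.06]-T)/.025).round(2)); print('down25',(R.T@[0,0,-1]).round(3),'push25',(R.T@x).round(3))
E
```

```text
t 33.6 p [0.5793 0.0077 0.1773] shift/25mm [  7.396 -22.809   3.53 ] y yaw 10.81 z [ 0.106 -0.562 -0.82 ] F [ 1.  -0.4  0.6] grip -0.0016051944866501534 0.0 q [-0.6   0.3   0.17  1.7   0.55  1.35 -0.43]
tip [0.5758 0.0263 0.2044] z [ 0.106 -0.562 -0.82 ] lean 34.9 heading -79.3 x up -0.572
tip in carrier x,y mm -146.3 64.3
tip [0.5758 0.0263 0.2044] z [ 0.106 -0.562 -0.82 ] lean 34.9 heading -79.3 x up -0.572
tool axes [[-0.155, 0.982, 0.106], [0.805, 0.188, -0.562], [-0.572, -0.002, -0.82]]
to G [ 0.1063 -0.0449 -0.1744] [1.89 3.85 7.18] G+80 up [0.51 3.85 5.21]
down25 [0.572 0.002 0.82 ] push25 [-0.82  -0.028  0.572]
```

>>> jog_arm(
  dr=[
    [0,0,0],
    [0,0,0],
    [0,0,0],
    [0,0,0],
    [0,0,0],
    [0,0,0],
    [0,0,0],
    [0,0,0],
    [0,0,0],
    [0,0,0],
  ],
  translation=[
    [0,0.95,0],
    [0,0.97,0],
    [0,0.97,0],
    [0,0.96,0],
    [0.24,0,0.9],
    [0.24,0,0.9],
    [0.24,0,0.9],
    [0.24,0,0.9],
    [0.24,0,0.9],
    [0.24,0,0.9],
  ],
  jaw=[0,0,0,0,0,0,0,0,0,0],
)

```text
clock: 34.6
position: [0.6826, -0.0212, 0.0448]
ee_rot: [0.608, 0.735, -0.192, 0.231]
ft_force: [0.0, 0.5, -0.7]
grip_width: -0.002
grasp_force: 0.0
```

>>> jog_arm(
  dr=[
    [0,0,0],
    [0,0,0],
    [0,0,0],
    [0,0,0],
  ],
  translation=[
    [0.24,0,0.9],
    [0.22,0,0.88],
    [0,0,0],
    [0,0,0],
  ],
  jaw=[0,0,0,0],
)

```text
clock: 35.0
position: [0.6855, -0.0362, 0.0028]
ee_rot: [0.608, 0.735, -0.192, 0.231]
ft_force: [0.0, 0.9, -0.1]
grip_width: -0.004
grasp_force: 0.0
```

```bash
python3 - <<'E'
from h import *
rel([0,0,0]); tipc(9.2); T,R=tip(); wc('w20.png')
a=np.radians(9.2); x=np.array([np.sin(a),-np.cos(a),0]); print('push25',(R.T@x).round(3))
E
```

```text
t 35.0 p [ 0.6855 -0.0362  0.0028] shift/25mm [  5.466 -26.662  -3.636] y yaw 10.8 z [ 0.106 -0.563 -0.82 ] F [ 0.   0.9 -0.1] grip -0.004370604115964732 0.0 q [-0.48  0.68  0.2   1.56  0.55  1.07 -0.44]
tip [ 0.682  -0.0177  0.0299] z [ 0.106 -0.563 -0.82 ] lean 34.9 heading -79.3 x up -0.572
tip in carrier x,y mm -85.9 162.0
tip [ 0.682  -0.0177  0.0299] z [ 0.106 -0.563 -0.82 ] lean 34.9 heading -79.3 x up -0.572
push25 [-0.82  -0.028  0.572]
```

>>> jog_arm(
  dr=[
    [0,0,0],
    [0,0,0],
    [0,0,0],
    [0,0,0],
    [0,0,0],
  ],
  translation=[
    [-0.28,-0.01,0.2],
    [-0.28,-0.01,0.2],
    [-0.2,-0.007,0.14],
    [-0.1,-0.003,0.07],
    [0,0,0],
  ],
  jaw=[0,0,0,0,0],
)

```text
clock: 35.55
position: [0.6895, -0.063, 0.0024]
ee_rot: [0.608, 0.735, -0.192, 0.231]
ft_force: [-0.6, -0.0, 0.3]
grip_width: -0.0
grasp_force: 0.0
```

>>> jog_arm(
  dr=[
    [0,0,0],
    [0,0,0],
    [0,0,0],
    [0,0,0],
  ],
  translation=[
    [-0.05,-0.002,0.035],
    [-0.05,-0.002,0.035],
    [-0.05,-0.002,0.035],
    [0,0,0],
  ],
  jaw=[0,0,0,0],
)

```text
clock: 35.95
position: [0.6902, -0.0668, 0.0021]
ee_rot: [0.608, 0.735, -0.192, 0.231]
ft_force: [1.1, -0.4, 0.5]
grip_width: 0.0
grasp_force: 0.0
```

>>> jog_arm(
  dr=[
    [0,0,0],
    [0,0,0],
    [0,0,0],
  ],
  translation=[
    [-0.04,-0.001,0.028],
    [-0.04,-0.001,0.028],
    [0,0,0],
  ],
  jaw=[0,0,0],
)

```text
clock: 36.25
position: [0.6906, -0.0692, 0.0021]
ee_rot: [0.608, 0.735, -0.192, 0.231]
ft_force: [-0.5, 0.3, -0.3]
grip_width: -0.001
grasp_force: 0.0
```

>>> jog_arm(
  dr=[
    [0,0,0],
    [0,0,0],
    [0,0,0],
  ],
  translation=[
    [-0.03,-0.001,0.021],
    [-0.03,-0.001,0.021],
    [0,0,0],
  ],
  jaw=[0,0,0],
)

```text
clock: 36.55
position: [0.691, -0.071, 0.0021]
ee_rot: [0.608, 0.735, -0.192, 0.231]
ft_force: [-0.3, -0.6, 0.2]
grip_width: 0.002
grasp_force: 0.0
```

>>> jog_arm(
  dr=[
    [0,0,0],
    [0,0,0],
    [0,0,0],
  ],
  translation=[
    [-0.03,-0.001,0.021],
    [-0.03,-0.001,0.021],
    [0,0,0],
  ],
  jaw=[0,0,0],
)

```text
clock: 36.85
position: [0.6913, -0.0723, 0.002]
ee_rot: [0.608, 0.736, -0.191, 0.231]
ft_force: [0.0, 0.4, 0.3]
grip_width: 0.001
grasp_force: 0.3
```

>>> jog_arm(
  dr=[
    [0,0,0],
    [0,0,0],
    [0,0,0],
  ],
  translation=[
    [-0.03,-0.001,0.021],
    [-0.03,-0.001,0.021],
    [0,0,0],
  ],
  jaw=[0,0,0],
)

```text
clock: 37.15
position: [0.6914, -0.0726, 0.0019]
ee_rot: [0.607, 0.736, -0.191, 0.23]
ft_force: [-2.2, 5.4, 2.8]
grip_width: -0.001
grasp_force: 3.2
```

The second push hit a rigid stop at the same place straight away, so the carrier is home. I'll back off, lift, and hand in.

>>> jog_arm(
  dr=[
    [0,0,0],
    [0,0,0],
    [0,0,0],
    [0,0,0],
    [0,0,0],
    [0,0,0],
    [0,0,0],
    [0,0,0],
    [0,0,0],
    [0,0,0],
  ],
  translation=[
    [0.08,0.003,-0.056],
    [0.2,0.007,-0.14],
    [0.5,0.017,-0.35],
    [0.5,0.017,-0.35],
    [0.2,0,-0.5],
    [-0.1,0,-0.8],
    [-0.2,0,-0.9],
    [-0.2,0,-0.9],
    [0,0,0],
    [0,0,0],
  ],
  jaw=[0,0,0,0,0,0,0,0,0,0],
)

```text
clock: 38.15
position: [0.6784, 0.0028, 0.0705]
ee_rot: [0.607, 0.736, -0.191, 0.231]
ft_force: [-0.4, -0.5, 0.9]
grip_width: -0.0
grasp_force: 0.0
```

```bash
python3 - <<'E'
from h import *
rel([0,0,0]); T,R=tip(); carrier('t21.png'); c=save('wrist','w21.png'); save('scene','s21.png'); g=c['color']
a=np.radians(9.2); u=np.array([np.cos(a),np.sin(a)]); x=np.array([np.sin(a),-np.cos(a)]); n=PIN+.115*u
for y in range(45,-46,-10):
    r=[]
    for xx in range(-22,23,4):
        p=proj(c,[*(n+y*1e-3*u+xx*1e-3*x),.0365]).round().astype(int); r.append('%3d/%2d'%(g[p[1],p[0]].mean(),int(g[p[1],p[0],0])-int(g[p[1],p[0],2])) if 0<=p[0]<512 and 0<=p[1]<384 else '--')
    print(y,' '.join(r))
b0=dict(np.load('pics/scene0.png.npz'));s=dict(np.load('pics/s21.png.npz')); d=np.abs(b0['color'].astype(int)-s['color']).max(2)
for nm,p in dict(timer=[.678,.1157,.035],b1=[.7116,.2117,.045],cup=[.675,.29,.035]).items():
    q,v=proj(b0,p).astype(int); print(nm,d[v-12:v+12,q-12:q+12].max())
E
```

```text
t 38.15 p [0.6784 0.0028 0.0705] shift/25mm [  5.746 -26.663  -0.553] y yaw 10.92 z [ 0.108 -0.561 -0.82 ] F [-0.4 -0.5  0.9] grip -7.361912177386703e-05 0.0 q [-0.53  0.6   0.19  1.53  0.53  1.2  -0.42]
tip [0.6748 0.0214 0.0976] z [ 0.108 -0.561 -0.82 ] lean 34.9 heading -79.1 x up -0.572
red px [276.1 135.7] area 30 tab [ 0.6864 -0.0595] r 0.1656 carrier angle 10.1
45  64/ 4  64/ 5  64/ 3  84/ 4  81/ 4  76/ 3  77/ 4  76/ 4  76/ 4  76/ 3  76/ 4  74/ 4
35  84/92  93/69  87/ 8  59/ 3  63/ 3  69/ 4  70/ 3  72/ 4  77/ 3  78/ 4  79/ 3  81/ 3
25  41/ 5  90/10 156/16 157/16  41/ 4  41/ 4  41/ 3  39/ 4  48/ 2  42/ 3  47/ 2  51/ 1
15 151/10 154/16 156/16 168/16 163/17 162/16 164/16 162/16 159/15 159/12 158/13 158/12
5 153/11 155/17 157/17 167/16 163/16 157/15 144/15 160/16 160/16 153/13 157/12 157/12
-5 153/10 155/13 158/15 168/17 163/16 162/15 160/15 157/17 160/16 155/12 156/12 153/11
-15 149/10 158/14 157/16 165/16 163/16 161/15 158/16 162/17 161/15 154/12 154/12 155/12
-25  46/ 4  71/ 7 158/16 167/16 152/15 162/17 162/16 162/16 151/15 102/ 8 144/11 155/12
-35  46/ 4  73/ 5  76/ 5 101/ 8 124/11 134/13  68/ 6 121/11  83/ 9  65/ 5 155/12 155/12
-45 149/10 151/ 9 150/ 9 149/ 9 153/10 150/10 154/ 9 160/10 154/11 154/12 154/12 154/11
timer 10
b1 89
cup 8
```

```bash
python3 -c "
from workcell import manip
print(manip.hand_in())"
```

```text
the job is handed in; nothing more can be done
None
```

The job is handed in at about 38 s: the cassette lies face up in the nest, the carrier met a rigid stop at its home position on two separate pushes, and the camera checks show the timer, near bottle and cup unmoved. The far bottle was partly hidden by the arm, so I couldn't confirm it in the pictures.

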